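# Clear the T-slots of the optics base plate and log it

## Robot

A 7-joint arm with a two-finger parallel gripper is mounted at the origin on the work surface. World frame = base frame: x ahead of the robot, y to its left, z up, the work surface at z = 0. Lengths are in m, angles in rad, forces in N, time in s.
With the tool pointing down it reaches from about 0.4 to 0.85 m from the base axis. Payload 6.9 kg.
Tool frame: the origin (TCP) lies at the very end of the fingers, on their centre line; the grasp point (between the pads) lies 19 mm behind it; z points along the fingers, x is the direction in which the jaws open and shut, and the axes are right-handed (so a half turn about z gives the same grasp; the last joint's range is limited). The gripper opens to 85 mm and grips with 20 to 120 N. Pads are 22 mm wide; open, the fingers measure 114 mm over their backs; the gripper's body (76 mm by 85 mm) begins 54 mm behind the grasp point. The pads swing forward as they close: fully open they stand 13 mm farther back than shut.
Start: joints at [-1.117, 0.507, -0.238, 1.5, 0.126, 1.149, -0.155], TCP at [0.213, 0.588, 0.231] pointing down, gripper open.
Joint ranges: [-3.08, 3.08], [-0.24, 2.05], [-1.43, 1.35], [0, 2.5], [-1.52, 4.66], [0.17, 1.96], [-2.89, 2.89]. Speed limits (rad/s): [2.39, 2.39, 3.14, 3.14, 3.14, 3.14, 3.14].

## Interface

Orientations are given as [roll, pitch, yaw] about the fixed x, y, z axes, in that order (R = Rz(yaw) Ry(pitch) Rx(roll)).
In Python, from cell import * gives the robot as it stands.
- The arm moves only by the tool drive_tool, never from a script. Its argument "commands" is text: rows parted by semicolons, each of 5 numbers parted by spaces: the gripper's target within -1 to 1 (fully open at 1, half-way at 0, shut at -1), then the shift along the tool's x, y, z in m, then the turn about the tool's z in degrees. A call has 1 to 12 rows; each row shifts and turns the commanded pose from where the row before left it, along the tool's axes as they then stand; what a row does not reach is not made up. A row lasts 1/8 s, in which the tool goes at most 62.5 mm and 10.7 degrees, less where a joint would pass 70% of its speed; a pose out of reach is approached as far as the arm can. A call with a gripper value outside its range is refused whole. The fingers move at their own pace and stop on an object; "newtons" is the grip in N (left out, the last holds). Time passes only in rows, so rows that do not move let the fingers close. It gives the time, the measured TCP pose, the force and the opening at its end, in the units of the state.
- get_obs(): the state, without advancing time (a new reading comes with each control period).
- read_camera(name): name is "side" or "top"; returns the picture (420x560x3 uint8, blue, green, red); there is no depth.
- camera_params(name): a dict with "intrinsics" (3x3 intrinsics, pixels), "R" (3x3) and "t" (3): a world point X has camera coordinates R X + t. Camera axes: x right, y down, z forward; pixel columns grow to the right and rows downward; lengths in m; the calibration is good to about 2 mm. A picture is of the moment at which its call begins. camera_params takes no time and is no camera call.
- job_done(): hands the job in, once; it reports no verdict.
Trained networks look in the newest picture that a camera, given by its name, has taken for a name from the list of things; names that differ only in an ending like _2 or _b are one class to them, and where a whole thing is asked for, a point or a joint stands for the part that bears it (a point fixed in the world has none). Each returns a list of dicts, best first, with "conf" (0 to 1); they miss things now and then, are a little off and sometimes report something else, mostly with a low value. They report only what shows in the picture. A call takes as long as a camera call. They do not tell look-alikes from the thing itself.
- regions_of(camera, target): "mask" (420x560 bool, what is visible of it) and "bbox" ([left, top, right, bottom] in pixels, round what is visible of it).
The state is a dict: "time": time; "joint_positions": joint angles; "joint_vel": joint speeds; "joint_torque": joint torques, N m; "position": TCP position; "ee_rot": TCP orientation; "wrist_force": force on the tool from outside, world axes, zero at the start; "moment": the same for the moment, N m; "opening": finger opening in m.
Only numpy, scipy, OpenCV 4.12 (cv2) and the standard library are available. Lean on these libraries where they do the work, as an engineer would, in place of code of your own. Each camera call takes 0.05 s, during which the arm holds its last target.

## Task

Some T-slots of the optics base plate have metal scrap lodged in them: stand the catch tray under the plate's open end and push the scrap out of the slots with the scraper, so that all of it ends up in the tray. Put the scraper back in its rest, blade down in the groove, and the tray with all the scrap back on the middle of its mat; only then log the plate on the tally counter by swinging its lever right to the stop and letting it spring back. Leave the apple, pen, calculator and lens where they are.

Things in the scene. Friction and masses are not known exactly. Their poses are not given: they have to be found in the camera images.
- plate: Fixed slotted aluminium plate, 200 (x) x 135 (y) mm, top 62 mm above the bench. Origin on the bench below its centre, z up. Three T-slots along its x axis at y = -45, 0, +45 mm, open at the -x end, shut at the other by a bar from x = 90 to 100 mm. Each has a neck 13 mm wide through 6 mm thick lips, and below it a cavity 28 mm wide, 12 mm high, its floor 44 mm above the bench.
- plate_open (a point): Middle of the plate's open (-x) end at the height of the slot floor, 44 mm above the bench; axes as the plate's. The plate overhangs here: from the end to 90 mm inward there is 36 mm of free height beneath, so the tray's edge fits under it. Scrap pushed past this end drops off.
- scraper_grip (a point): Centre of the handle of the slot scraper (160 g): dark wooden block 70 (x) x 20 (y) x 40 (z) mm, both ways round alike, with a steel blade below its middle, 24 (x) x 9 (y) mm, 15 mm deep. Handle underside 22 mm below this point, top 18 mm above, blade foot 37 mm below. In a slot the underside rides on the plate: this point is then 84 mm above the bench. Starts in its rest.
- rest: Fixed wooden rest for the scraper, 100 (x) x 60 (y) mm, 26 mm high, with a groove 15 mm wide and 18 mm deep along its x axis for the blade. Origin on the bench below its centre. With the scraper seated its handle lies along the groove on the two strips, handle centre 48 mm above the bench.
- tray_floor (a point): Centre of the inner floor of the grey catch tray (220 g), 4 mm above its underside. Tray 95 (x) x 145 (y) mm outside, walls 4 mm thick and 26 mm high, with a black upright grip fin in the middle of its -x wall. Starts on its mat.
- tray_fin (a point): Grip point of the tray's fin, 43 mm above the tray's underside, 42.5 mm to the -x side of the tray's centre. The fin is 10 mm thick (tray x), 44 mm wide (tray y), its top 58 mm above the underside; the tray can be lifted or slid by it.
- mat: Black rubber mat, fixed, 125 (x) x 175 (y) x 3 mm, the tray's place. Origin on the bench below its centre.
- lever (a joint): Angle of the tally counter's lever: 0 at rest, 0.9 rad at its stop; a spring pushes it back to 0 (0.04 Nm at rest, 0.14 Nm at the stop, about 3 N at the post). It turns anticlockwise seen from above as the value grows.
- lever_tip (a point): Centre of the lever's upright black post, 12 mm across, 34 mm tall (46 to 80 mm above the bench), which moves on a circle of 55 mm radius about the lever's axis; push it sideways. It overhangs the edge of the counter's body (42 mm high).
- lever_axis (a point): Point on the lever's upright hinge axis at the height of the post's centre, on the fixed grey tally counter (body 70 x 60 x 42 mm, from 25 mm on the -x side to 45 mm on the +x side of the axis). Axes are the counter's: at rest the post lies 0.45 rad to the +y side of the -x direction, at the stop 0.45 rad to the -y side.
- scrap0_mid (a point): Centre of a piece of metal scrap, 20 x 18 x 9 mm, 20 g; may be absent. At the start it lies in the slot at y = -45 mm of the plate, too wide to come up through the neck.
- scrap1_mid (a point): Centre of a piece of metal scrap, 20 x 18 x 9 mm, 20 g; may be absent. At the start it lies in the slot at y = -45 mm of the plate, too wide to come up through the neck.
- scrap2_mid (a point): Centre of a piece of metal scrap, 20 x 18 x 9 mm, 20 g; may be absent. At the start it lies in the middle slot of the plate, too wide to come up through the neck.
- scrap3_mid (a point): Centre of a piece of metal scrap, 20 x 18 x 9 mm, 20 g; may be absent. At the start it lies in the middle slot of the plate, too wide to come up through the neck.
- scrap4_mid (a point): Centre of a piece of metal scrap, 20 x 18 x 9 mm, 20 g; may be absent. At the start it lies in the slot at y = +45 mm of the plate, too wide to come up through the neck.
- apple: Bystander: an apple, 76 mm across, 66 mm high; origin under its centre.
- pen: Bystander: a pen lying flat, 135 x 10 x 10 mm, along its x axis; origin under its centre.
- calculator: Bystander: a pocket calculator lying flat, 150 (x) x 78 x 16 mm; origin under its centre.
- lens: Bystander: a lens on a small upright stand, 56 mm wide, 116 mm high; origin under its foot.
Not all that is in view belongs to the job. Leave any green look-alike of the part that bears tray_floor alone. Leave any orange look-alike of the plate alone.

How it is judged:
On the way, in this order (a step that is already met when the one before it is completed fails the run):
1. with the tray under the open end, the scraper's blade is down in a slot of the plate (z of scraper_grip in the frame of plate between 0.07 and 0.09 m and angle between scraper_grip's own z axis and vertical below 0.25 rad and x of scraper_grip in the frame of plate between -0.1 and 0.1 m and y of scraper_grip in the frame of plate between -0.0675 and 0.0675 m and x of tray_floor in the frame of plate between -0.165 and -0.07 m and y of tray_floor in the frame of plate between -0.035 and 0.035 m), for 0.2 s.
2. all the scrap in the tray, the tray on its mat and the scraper in its rest, the lever is swung to its stop (x of scrap0_mid in the frame of tray_floor between -0.047 and 0.047 m and y of scrap0_mid in the frame of tray_floor between -0.072 and 0.072 m and z of scrap0_mid in the frame of tray_floor between -0.003 and 0.025 m and x of scrap1_mid in the frame of tray_floor between -0.047 and 0.047 m and y of scrap1_mid in the frame of tray_floor between -0.072 and 0.072 m and z of scrap1_mid in the frame of tray_floor between -0.003 and 0.025 m and x of scrap2_mid in the frame of tray_floor between -0.047 and 0.047 m and y of scrap2_mid in the frame of tray_floor between -0.072 and 0.072 m and z of scrap2_mid in the frame of tray_floor between -0.003 and 0.025 m and x of scrap3_mid in the frame of tray_floor between -0.047 and 0.047 m and y of scrap3_mid in the frame of tray_floor between -0.072 and 0.072 m and z of scrap3_mid in the frame of tray_floor between -0.003 and 0.025 m and x of scrap4_mid in the frame of tray_floor between -0.047 and 0.047 m and y of scrap4_mid in the frame of tray_floor between -0.072 and 0.072 m and z of scrap4_mid in the frame of tray_floor between -0.003 and 0.025 m and horizontal distance between tray_floor and mat below 0.03 m and angle between tray_floor's own z axis and vertical below 0.08 rad and height (world z) of tray_floor below 0.013 m and x of scraper_grip in the frame of rest between -0.025 and 0.025 m and y of scraper_grip in the frame of rest between -0.01 and 0.01 m and z of scraper_grip in the frame of rest below 0.053 m and angle between scraper_grip's own z axis and vertical below 0.12 rad and value of joint lever above 0.8 rad), for 0.1 s.
At the end, for the whole second after the job is handed in: All scrap lies in the tray; the tray stands level within 30 mm of the mat's centre; the scraper stands in its rest, blade in the groove, within 25 mm of its middle; the lever was swung past 0.8 rad with all that done and is back below 0.1 rad; all at rest (x of scrap0_mid in the frame of tray_floor between -0.047 and 0.047 m and y of scrap0_mid in the frame of tray_floor between -0.072 and 0.072 m and z of scrap0_mid in the frame of tray_floor between -0.003 and 0.025 m and x of scrap1_mid in the frame of tray_floor between -0.047 and 0.047 m and y of scrap1_mid in the frame of tray_floor between -0.072 and 0.072 m and z of scrap1_mid in the frame of tray_floor between -0.003 and 0.025 m and x of scrap2_mid in the frame of tray_floor between -0.047 and 0.047 m and y of scrap2_mid in the frame of tray_floor between -0.072 and 0.072 m and z of scrap2_mid in the frame of tray_floor between -0.003 and 0.025 m and x of scrap3_mid in the frame of tray_floor between -0.047 and 0.047 m and y of scrap3_mid in the frame of tray_floor between -0.072 and 0.072 m and z of scrap3_mid in the frame of tray_floor between -0.003 and 0.025 m and x of scrap4_mid in the frame of tray_floor between -0.047 and 0.047 m and y of scrap4_mid in the frame of tray_floor between -0.072 and 0.072 m and z of scrap4_mid in the frame of tray_floor between -0.003 and 0.025 m and horizontal distance between tray_floor and mat below 0.03 m and angle between tray_floor's own z axis and vertical below 0.08 rad and height (world z) of tray_floor below 0.013 m and x of scraper_grip in the frame of rest between -0.025 and 0.025 m and y of scraper_grip in the frame of rest between -0.01 and 0.01 m and z of scraper_grip in the frame of rest below 0.053 m and angle between scraper_grip's own z axis and vertical below 0.12 rad and value of joint lever below 0.1 rad and linear speed of each of tray, scraper below 0.02 m/s); the robot touches nothing.
It fails at once if a bystander (apple, pen, calculator, lens) is moved by more than 40 mm (distance of any of apple, pen, calculator, lens from where it was at the start of the episode above 0.04 m).
Of scrap0, scrap1, scrap2, scrap3, scrap4 only 3 to 5 are there at a start; the rules pass over those that are not, and their reading is None.
At some moment in a run one of tray may be knocked a few centimetres aside while the robot is not near it.
It also fails if it takes over 210 s, if anything falls off the work surface, if the arm or the gripper's body presses on something with over 40 N, if the wrist force passes 120 N, or if a joint passes its speed limit or range.

## Working session

There is one attempt and no reset: what is moved stays moved. The work goes in short steps, Python scripts to look and compute and a tool call to move; the robot and the scene stay as the last step left them, time stands still between calls to the robot, and variables do not carry over. Pictures are saved under pics/ and viewed, and the job is handed in when it is done.

Besides the shell and the picture viewer there is one more tool, called after ">>>" as name(argument=value, ...) on one line, values as JSON. drive_tool: Moves the arm, as the interface text tells. Its arguments: {"type":"object","properties":{"commands":{"type":"string"},"newtons":{"type":"number"}},"required":["commands"]}

```bash
ls; mkdir -p pics; python3 - <<'E'
from cell import *
import cv2
o=get_obs();print(o)
for c in("top","side"):
    cv2.imwrite(f"pics/{c}0.png",read_camera(c));print(c,camera_params(c))
E
```

```text
pics
{'time': 0.0, 'joint_positions': array([-1.11751306,  0.50834013, -0.23751372,  1.50114329,  0.12568544,
        1.14888445, -0.15479936]), 'joint_vel': array([ 0.00063727,  0.00014967,  0.00084683, -0.0008117 ,  0.00134608,
       -0.00038046, -0.00155999]), 'joint_torque': array([-3.80154261e-04, -6.20597863e+01, -2.18666375e+00, -2.49652058e+01,
        1.27096212e-02,  1.19456003e-02, -4.81095663e-05]), 'position': array([0.21291154, 0.58708099, 0.23042425]), 'ee_rot': array([3.14156827e+00, 1.78806725e-03, 1.22301653e+00]), 'wrist_force': array([0.02814457, 0.33886574, 0.00247074]), 'moment': array([-0.05103098, -0.00762394, -0.00061668]), 'opening': 0.08544205889686605}
top {'intrinsics': array([[524.69302648,   0.        , 275.77834297],
       [  0.        , 524.69302648, 202.26816636],
       [  0.        ,   0.        ,   1.        ]]), 'R': array([[ 0.00370837, -0.99967517,  0.02521512],
       [-0.98528403, -0.0079616 , -0.17073953],
       [ 0.17088482, -0.02421089, -0.98499351]]), 't': array([-0.03370038,  0.52319215,  1.33522326])}
side {'intrinsics': array([[389.14958783,   0.        , 271.84212405],
       [  0.        , 389.14958783, 208.07558985],
       [  0.        ,   0.        ,   1.        ]]), 'R': array([[ 0.87094968, -0.49134852, -0.00482548],
       [-0.2953378 , -0.51560785, -0.80431594],
       [ 0.39271139,  0.70194386, -0.59418229]]), 't': array([-0.46736993,  0.18781834,  0.86053457])}
```

View pics/top0.png

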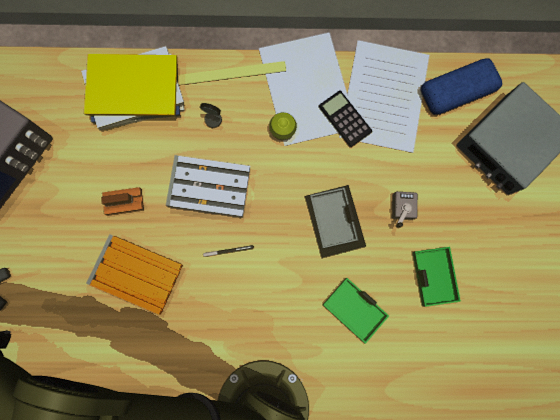

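View pics/side0.png

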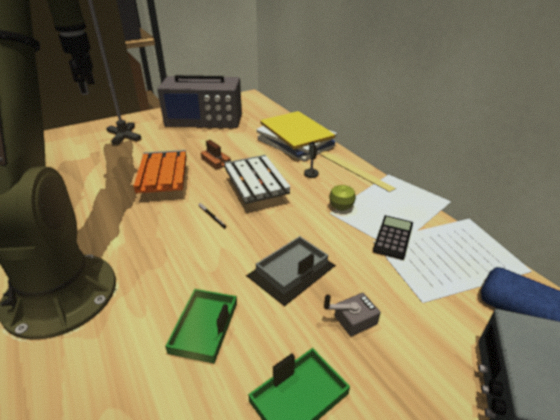

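```bash
cat > h.py <<'E'
from cell import *
import cv2, numpy as np
def proj(c,P):
    p=camera_params(c); X=np.atleast_2d(P)@p["R"].T+p["t"]; u=X@p["intrinsics"].T
    return u[:,:2]/u[:,2:]
def ray(c,uv,z):
    p=camera_params(c); d=p["R"].T@np.linalg.solve(p["intrinsics"],[uv[0],uv[1],1.]); o=-p["R"].T@p["t"]
    return o+d*(z-o[2])/d[2]
def crop(img,x0,y0,x1,y1,f,name):
    cv2.imwrite(name,cv2.resize(img[y0:y1,x0:x1],None,fx=f,fy=f,interpolation=cv2.INTER_CUBIC))
E
python3 - <<'E'
from h import *
t=read_camera("top");s=read_camera("side")
crop(t,90,140,260,270,4.6,"pics/t1.png")
crop(t,290,170,470,320,4.2,"pics/t2.png")
crop(s,120,120,320,240,4,"pics/s1.png")
crop(s,230,220,410,340,4.2,"pics/s2.png")
for c in("top","side"):
  for n in("plate","scraper_grip","rest","tray_floor","mat","lever","scrap0_mid","pen","lens"):
    for r in regions_of(c,n)[:4]:
        m=r["mask"];ys,xs=np.nonzero(m)
        print(c,n,round(r["conf"],2),r["bbox"],len(xs),xs.mean().round(1),ys.mean().round(1), cv2.minAreaRect(np.c_[xs,ys].astype(np.float32)))
E
```

```text
top plate 0.95 [165.8, 154.0, 249.1, 213.9] 3927 207.5 186.2 ((207.45631408691406, 186.29847717285156), (78.36048889160156, 53.21369934082031), 8.32564926147461)
top plate 0.76 [87.1, 233.6, 183.0, 314.3] 4401 134.2 274.3 ((133.8162841796875, 273.98345947265625), (81.00541687011719, 55.47562789916992), 23.57470703125)
top scraper_grip 0.83 [98.5, 190.6, 134.3, 207.0] 344 115.7 199.6 ((116.02970123291016, 199.79702758789062), (11.741439819335938, 32.33871078491211), 84.2894058227539)
top rest 0.67 [103.3, 185.8, 146.6, 218.2] 706 124.6 201.5 ((122.26568603515625, 201.46932983398438), (25.599388122558594, 40.462310791015625), 83.41805267333984)
top tray_floor 0.95 [409.9, 250.2, 458.0, 308.4] 2149 435.6 276.6 ((435.7716979980469, 276.44903564453125), (57.682308197021484, 38.82344436645508), 79.3803482055664)
top tray_floor 0.92 [309.1, 188.4, 356.8, 247.7] 2008 333.0 217.9 ((333.78216552734375, 217.59228515625), (55.19270706176758, 39.05107498168945), 76.50426483154297)
top tray_floor 0.27 [392.0, 194.2, 416.3, 233.8] 726 403.8 206.4 ((403.5, 209.5), (35.0, 25.0), 90.0)
top mat 0.9 [30
[... 2896 characters left out ...]
4.6 ((292.3062438964844, 284.9082336425781), (36.24110794067383, 85.83760070800781), 82.60040283203125)
side scrap0_mid 0.6 [371.5, 220.9, 413.5, 258.9] 1219 392.6 237.7 ((392.0310363769531, 237.02757263183594), (32.45954895019531, 39.775943756103516), 15.068489074707031)
side scrap0_mid 0.45 [320.6, 296.5, 360.1, 311.6] 266 338.6 305.3 ((340.7059326171875, 303.01422119140625), (35.054664611816406, 14.242032051086426), 3.9451863765716553)
side lens 0.55 [304.8, 143.7, 319.3, 176.7] 268 311.4 162.8 ((310.5, 160.5), (35.0, 13.0), 90.0)
side lens 0.41 [256.1, 236.4, 326.4, 294.7] 2317 290.5 264.4 ((290.8040466308594, 263.4256591796875), (41.15166473388672, 67.07489013671875), 54.46232223510742)
```

View pics/t1.png

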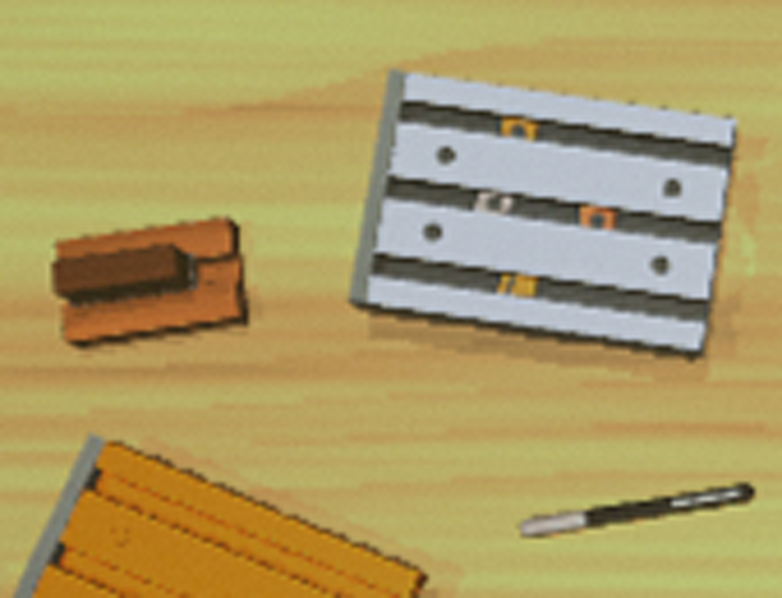

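View pics/t2.png

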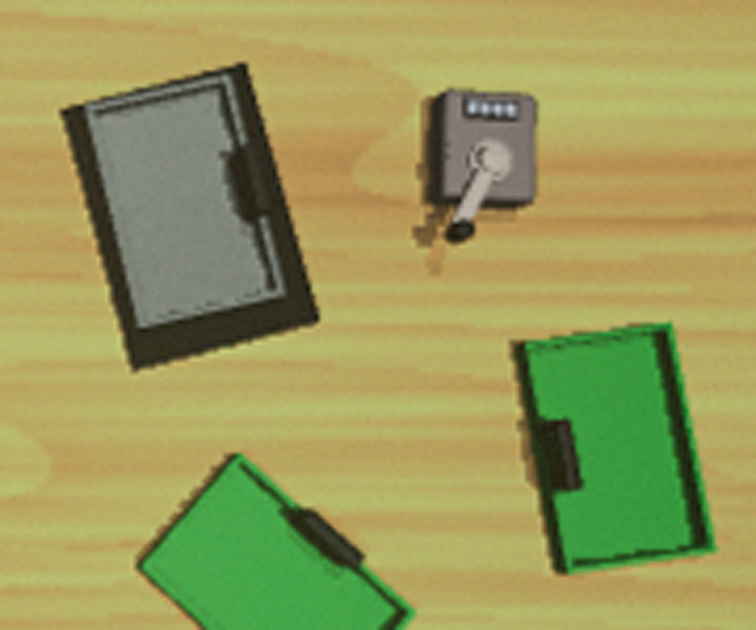

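View pics/s1.png

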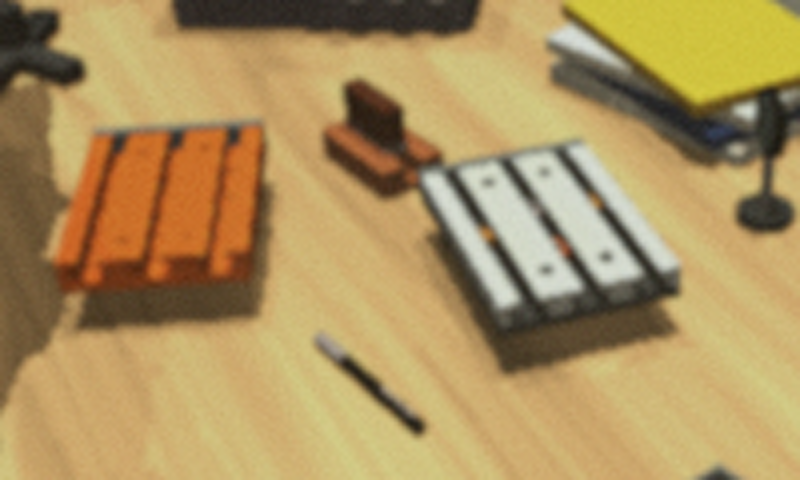

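View pics/s2.png

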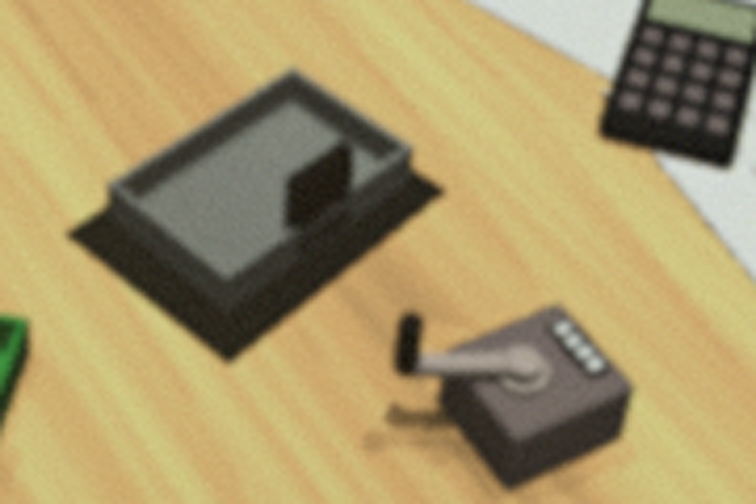

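```bash
cat >> h.py <<'E'
from scipy.optimize import least_squares
def tf(pose,P):
    x,y,a=pose;P=np.atleast_2d(np.array(P,float));c,s=np.cos(a),np.sin(a)
    return np.c_[x+c*P[:,0]-s*P[:,1],y+s*P[:,0]+c*P[:,1],P[:,2]]
def fit(obs,guess):
    # obs: list (cam, uv, local point)
    def f(p): return np.concatenate([proj(c,tf(p,l))[0]-uv for c,uv,l in obs])
    r=least_squares(f,guess,loss="soft_l1"); return r.x,r.fun.reshape(-1,2)
def z2p(o,f): return lambda X,Y:((X+.5)/f-.5+o[0],(Y+.5)/f-.5+o[1])
def box(cx,cy,lx,ly,z0,z1):
    q=[(cx-lx/2,cy-ly/2),(cx+lx/2,cy-ly/2),(cx+lx/2,cy+ly/2),(cx-lx/2,cy+ly/2)]
    a=[(*p,z0) for p in q];b=[(*p,z1) for p in q]
    return [(a[i],a[(i+1)%4]) for i in range(4)]+[(b[i],b[(i+1)%4]) for i in range(4)]+[(a[i],b[i]) for i in range(4)]
MODELS=dict(
 plate=box(0,0,.2,.135,.036,.062)+[((-.1,y,.062),(.09,y,.062)) for y in(-.0515,-.0385,-.0065,.0065,.0385,.0515)],
 rest=box(0,0,.1,.06,0,.026),scraper=box(0,0,.07,.02,.026,.066),
 mat=box(0,0,.125,.175,0,.003), tray=box(0,0,.095,.145,0,.03)+box(-.0425,0,.01,.044,.03,.058),
 counter=box(.01,0,.07,.06,0,.042)+[((0,0,.063),(-.055*np.cos(.45),.055*np.sin(.45),.063))])
def draw(c,img,items,x0,y0,x1,y1,f,name,cols=((0,0,255),(255,0,255),(255,255,0))):
    big=cv2.resize(img[y0:y1,x0:x1],None,fx=f,fy=f,interpolation=cv2.INTER_CUBIC)
    for k,(m,pose,dz) in enumerate(items):
        for a,b in MODELS[m]:
            uv=proj(c,tf(pose,[a,b])+[0,0,dz]); q=(uv-[x0,y0]+.5)*f-.5
            cv2.line(big,*[tuple(int(round(v)) for v in w) for w in q],cols[k%3],1)
    cv2.imwrite(name,big)
E
python3 - <<'E'
from h import *
a=z2p((90,140),4.6);b=z2p((290,170),4.2);s1=z2p((120,120),4);s2=z2p((230,220),4.2)
P=[(.1,-.0675,.062),(-.1,-.0675,.062),(-.1,.0675,.062),(.1,.0675,.062)]
obs=[("top",a(*q),p) for q,p in zip([(392,70),(736,118),(704,353),(352,303)],P)]+\
 [("side",s1(*q),p) for q,p in zip([(584,143),(680,270),(505,318),(420,172)],P)]
plate,r=fit(obs,[.6,.15,1.5]);print("plate",plate,r.round(1).tolist())
# mat, z 3mm
P=[(.0625,-.0875,.003),(-.0625,-.0875,.003),(-.0625,.0875,.003),(.0625,.0875,.003)]
obs=[("top",b(*q),p) for q,p in zip([(62,108),(247,64),(319,320),(134,370)],P)]+\
 [("side",s2(*q),p) for q,p in zip([(440,190),(230,360),(68,235)],[P[1],P[2],P[3]])]
mat,r=fit(obs,[.5,-.1,1.8]);print("mat",mat,r.round(1).tolist())
# rest
P=[(.05,-.03,.026),(-.05,-.03,.026),(-.05,.03,.026),(.05,.03,.026)]
obs=[("top",a(*q),p) for q,p in zip([(55,243),(232,218),(245,300),(66,328)],P)]
rest,r=fit(obs,[.6,.3,1.6]);print("rest",rest,r.round(1).tolist())
P=[(.035,-.01,.066),(-.035,-.01,.066),(.035,.01,.066)]
obs=[("top",a(*q),p) for q,p in zip([(52,262),(178,245),(57,292)],P)]
scr,r=fit(obs,rest);print("scr",scr,r.round(1).tolist())
P=[(-.025,-.03,.042),(.045,-.03,.042),(.045,.03,.042),(-.025,.03,.042)]
obs=[("top",b(*q),p) for q,p in zip([(530,203),(536,95),(444,90),(435,200)],P)]
cnt,r=fit(obs,[.5,-.25,0.]);print("cnt",cnt,r.round(1).tolist())
t=read_camera("top");s=read_camera("side")
tray=mat
it=[("plate",plate,0),("rest",rest,0),("scraper",scr,0)];it2=[("mat",mat,0),("tray",tray,.003),("counter",cnt,0)]
draw("top",t,it,90,140,260,250,4.6,"pics/d1.png");draw("top",t,it2,290,170,430,270,5,"pics/d2.png")
draw("side",s,it,190,130,310,220,6,"pics/d3.png");draw("side",s,it2,240,220,400,340,4.6,"pics/d4.png")
np.savez("p.npz",plate=plate,mat=mat,rest=rest,scr=scr,cnt=cnt)
for q,n in [((520,128),-.045),((495,202),0),((598,217),0),((517,286),.045)]:
    w=ray("top",a(*q),.053)-[*plate[:2],0];c,sn=np.cos(plate[2]),np.sin(plate[2]);print(n,c*w[0]+sn*w[1],-sn*w[0]+c*w[1])
E
```

```text
plate [0.56401673 0.14436701 1.43705446] [[0.4, 0.2], [1.0, 0.4], [0.4, -0.3], [0.2, -0.2], [-0.6, -1.6], [0.9, -1.6], [-1.0, -3.2], [-0.4, -0.9]]
mat [ 0.48051729 -0.19267377  1.82956367] [[0.1, 0.5], [0.1, -0.1], [0.8, 0.8], [0.1, 0.6], [1.4, -0.9], [0.0, -0.4], [-0.1, -1.3]]
rest [0.53309053 0.37653199 1.74286368] [[0.4, -1.7], [-0.5, -2.2], [-0.5, 1.8], [0.6, 1.9]]
scr [0.52705738 0.38380168 1.70538735] [[0.2, -0.5], [0.1, -0.1], [-0.3, 0.6]]
cnt [ 0.51061167 -0.3738715  -0.0769154 ] [[0.4, 0.6], [-0.2, 0.4], [-0.6, -0.3], [0.4, -0.6]]
-0.045 0.024946833621351885 -0.04683179992333298
0 0.03205581508696738 -0.0020323688617015466
0 -0.027290821586975173 -0.0017381301584611353
0.045 0.011864221382272045 0.0441954137226105
```

View pics/d1.png

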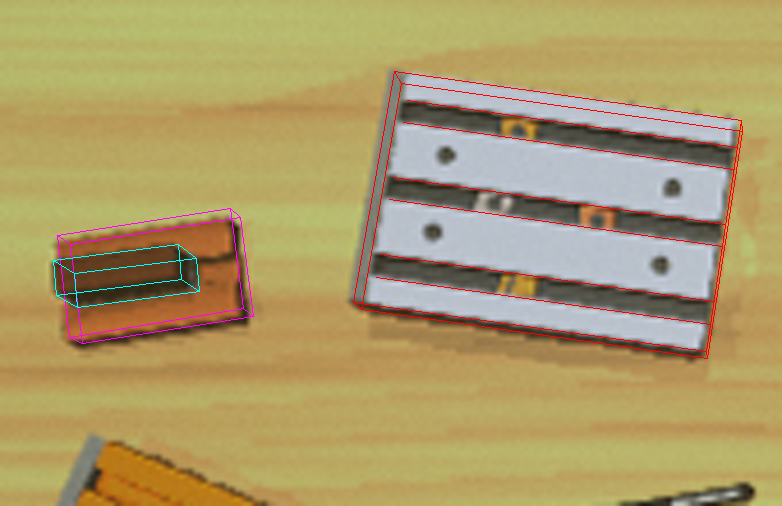

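View pics/d2.png

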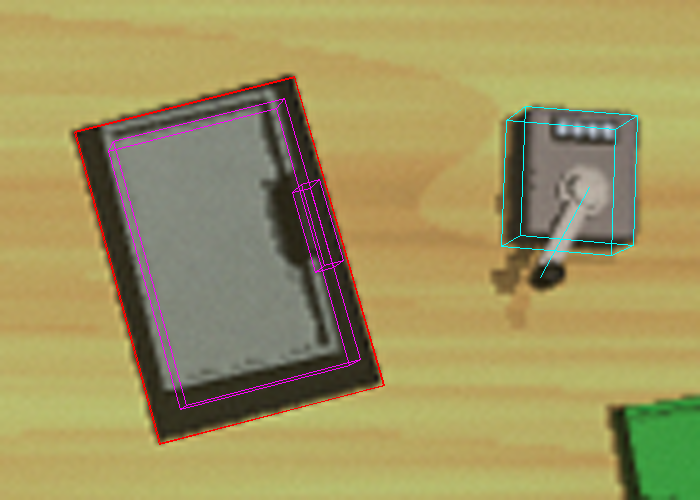

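View pics/d3.png

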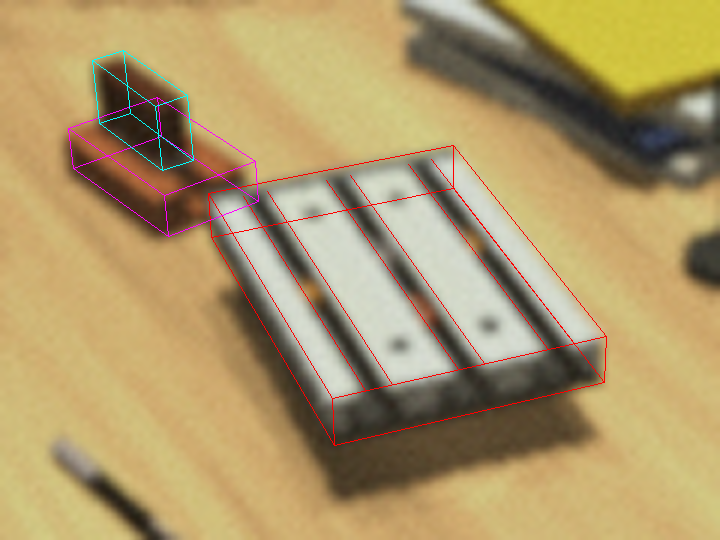

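View pics/d4.png

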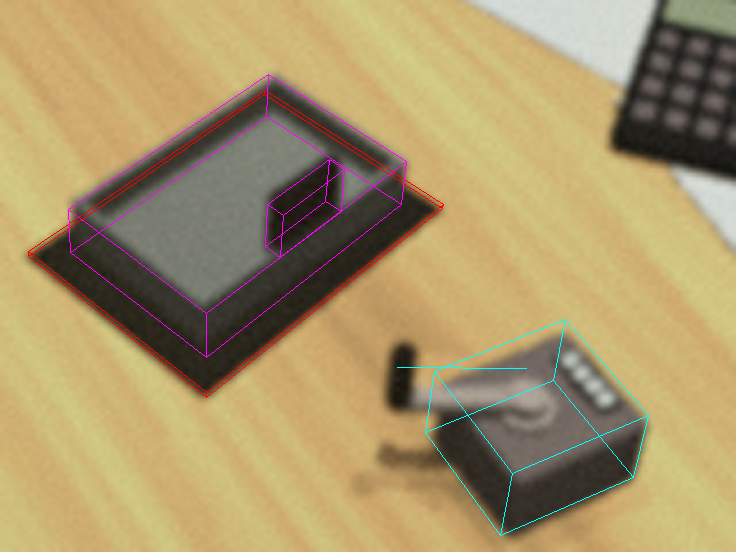

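```bash
python3 - <<'E'
from h import *
t=read_camera("top");s=read_camera("side")
crop(t,165,150,255,220,8.5,"pics/e1.png");crop(s,220,150,295,208,10,"pics/e2.png")
crop(t,95,180,155,222,12,"pics/e3.png")
E
```

```text
(no output)
```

View pics/e1.png

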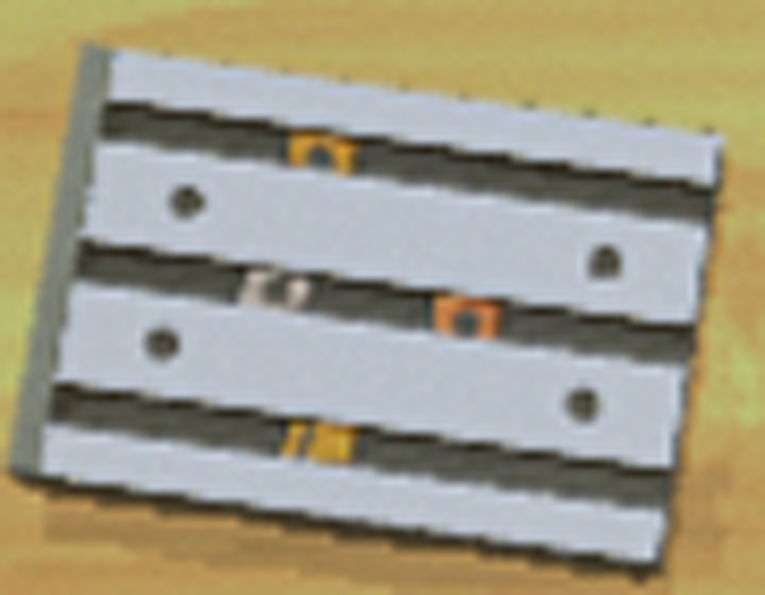

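View pics/e2.png

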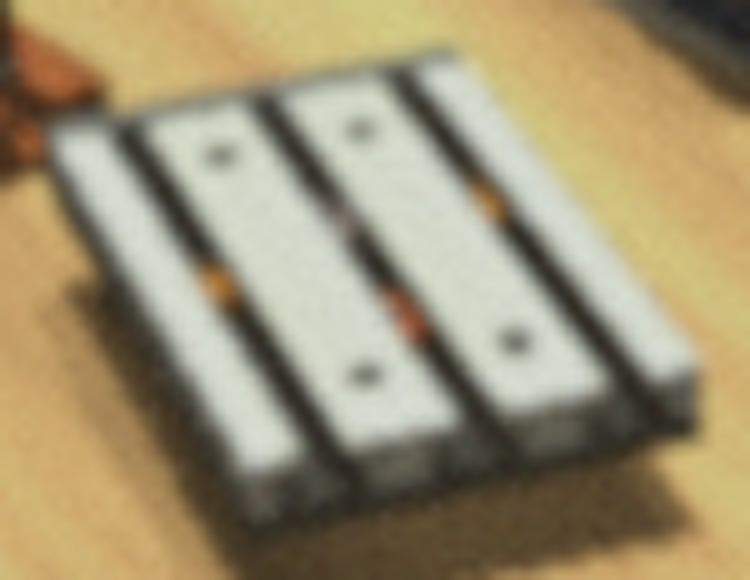

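View pics/e3.png

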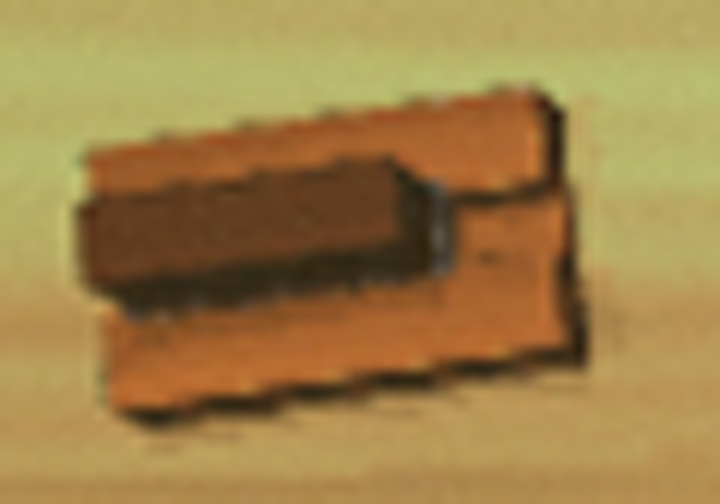

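```bash
python3 - <<'E'
from h import *
a=z2p((165,150),8.5);s=z2p((220,150),10);e=z2p((95,180),12);z=.062
T=[((85,45),(.1,-.0675)),((720,135),(-.1,-.0675)),((662,560),(-.1,.0675)),((15,475),(.1,.0675))]
for y,q in((-.045,[(715,185),(712,220),(108,100),(100,138)]),(0,[(692,325),(690,360),(85,240),(78,275)]),(.045,[(668,470),(666,505),(58,385),(52,420)])):
    T+=[(q[0],(-.1,y-.0065)),(q[1],(-.1,y+.0065)),(q[2],(.09,y-.0065)),(q[3],(.09,y+.0065))]
S=[((700,370),(-.1,-.0675)),((240,475),(-.1,.0675)),((50,130),(.1,.0675)),((465,50),(.1,-.0675))]
S+=[((322,458),(-.1,.045)),((480,420),(-.1,0)),((627,383),(-.1,-.045))]
ot=[("top",a(*q),(*p,z)) for q,p in T];os=[("side",s(*q),(*p,z)) for q,p in S]
for n,o in(("t",ot),("s",os),("both",ot+os)):
    pl,r=fit(o,[.56,.14,1.44]);print(n,pl,r.round(1).tolist())
pl,_=fit(ot+os,[.56,.14,1.44])
P=[(.05,-.03,.026),(-.05,-.03,.026),(-.05,.03,.026),(.05,.03,.026)]
o=[("top",e(*q),p) for q,p in zip([(88,152),(535,90),(572,350),(110,408)],P)]+[("top",e(555,188),(-.05,-.0075,.026))]
rest,r=fit(o,[.53,.38,1.74]);print("rest",rest,r.round(1).tolist())
P=[(.035,-.01,.066),(-.035,-.01,.066),(-.035,.01,.066),(.035,.01,.066)]
o=[("top",e(*q),p) for q,p in zip([(82,203),(388,160),(402,245),(95,283)],P)]
scr,r=fit(o,rest);print("scr",scr,r.round(1).tolist())
c,sn=np.cos(rest[2]),np.sin(rest[2]);w=scr-rest;print("scr in rest",c*w[0]+sn*w[1],-sn*w[0]+c*w[1])
d=dict(np.load("p.npz"));d.update(plate=pl,rest=rest,scr=scr);np.savez("p.npz",**d)
it=[("plate",pl,0),("rest",rest,0),("scraper",scr,0)]
tt=read_camera("top");ss=read_camera("side")
draw("top",tt,it,90,140,260,250,4.6,"pics/f1.png")
draw("side",ss,it,190,130,310,220,6,"pics/f3.png")
E
```

```text
t [0.56517225 0.14645989 1.44034934] [[-0.2, -0.1], [0.5, -0.3], [-0.1, 0.0], [-0.7, -0.5], [0.2, -0.3], [-0.1, 0.3], [-0.2, -0.2], [-0.0, 0.1], [0.5, -0.2], [-0.0, 0.6], [-0.3, -0.1], [-0.3, 0.6], [0.8, -0.4], [0.3, 0.4], [-0.0, -0.3], [-0.2, 0.4]]
s [0.56155748 0.14068428 1.41578954] [[0.4, 0.3], [0.2, -0.3], [-0.1, -0.4], [-0.4, -0.0], [-0.1, -0.3], [-0.3, 0.1], [0.2, 0.6]]
both [0.56460135 0.14618882 1.43387143] [[0.1, -0.1], [0.7, 0.1], [-0.2, 0.5], [-0.7, -0.6], [0.4, 0.1], [0.0, 0.8], [0.1, -0.2], [0.2, 0.1], [0.6, 0.3], [0.0, 1.0], [-0.2, -0.1], [-0.2, 0.6], [0.8, 0.1], [0.3, 0.9], [0.0, -0.3], [-0.2, 0.4], [0.7, -1.3], [1.1, -1.6], [-0.4, -1.1], [-1.0, -1.0], [0.7, -1.6], [0.3, -1.3], [0.7, -0.9]]
rest [0.52854332 0.37706593 1.71770385] [[0.0, -0.3], [0.5, -0.2], [-0.3, 0.2], [0.2, 0.5], [-0.3, -0.1]]
scr [0.52734086 0.38477614 1.71456523] [[-0.7, -0.3], [1.1, -0.3], [0.7, 0.1], [-1.1, 0.6]]
scr in rest 0.00780318125776167 6.0893853977946315e-05
```

View pics/f1.png

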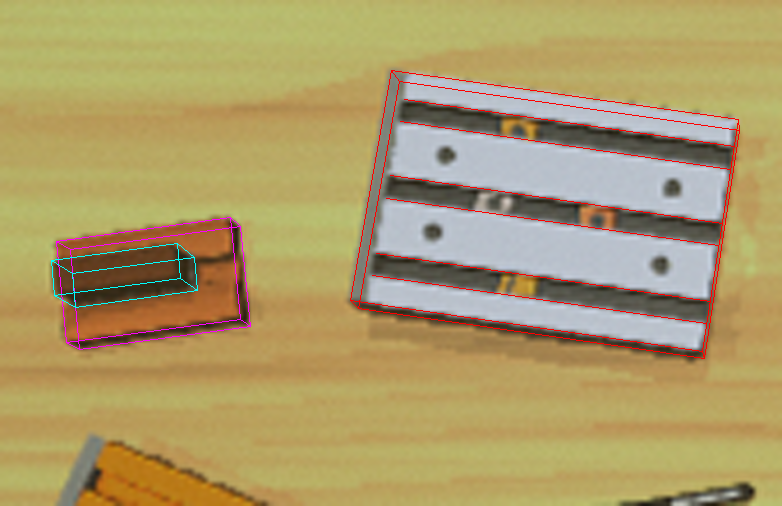

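View pics/f3.png

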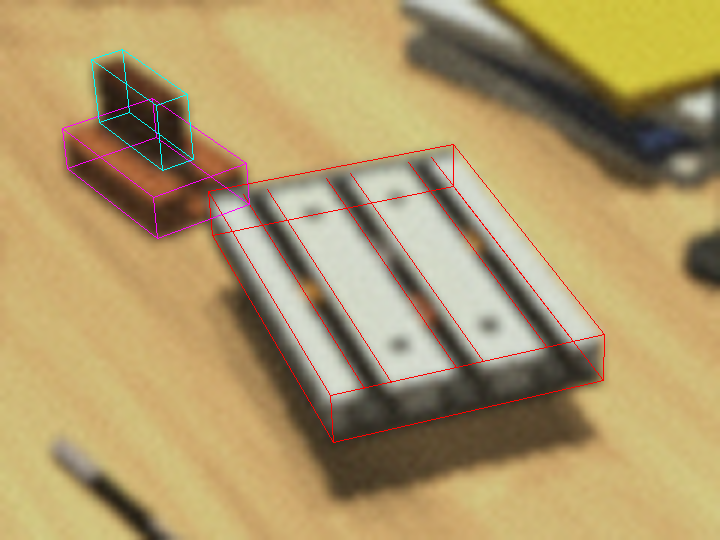

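```bash
python3 - <<'E'
from h import *
t=read_camera("top");s=read_camera("side")
crop(t,300,180,370,260,7.5,"pics/g1.png");crop(s,245,228,340,300,8.4,"pics/g2.png");crop(t,385,185,425,240,10,"pics/g3.png");crop(s,315,285,385,345,10,"pics/g4.png")
E
```

```text
(no output)
```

View pics/g1.png

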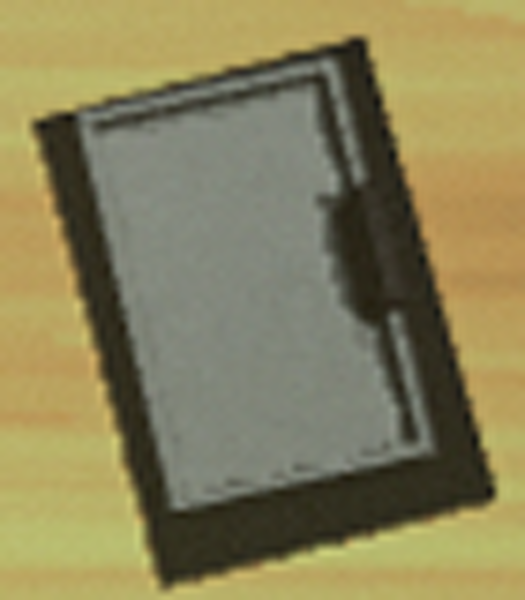

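View pics/g2.png

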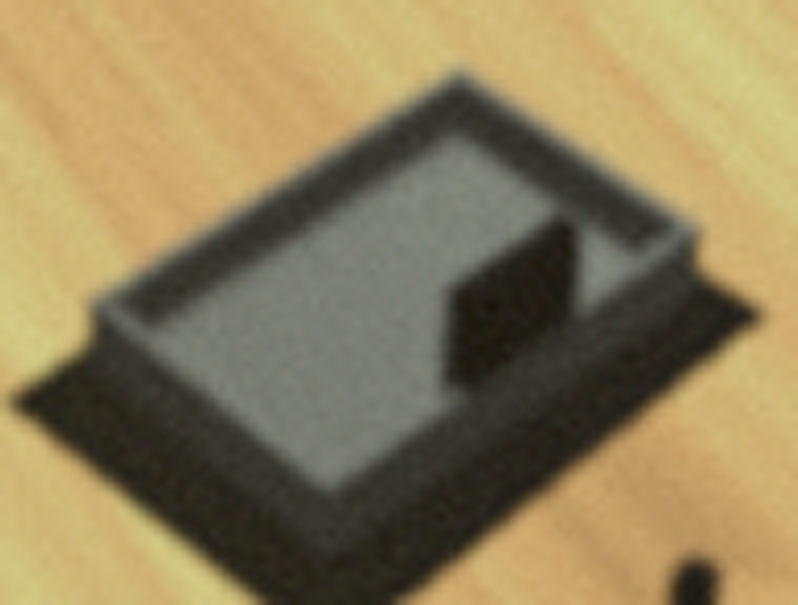

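View pics/g3.png

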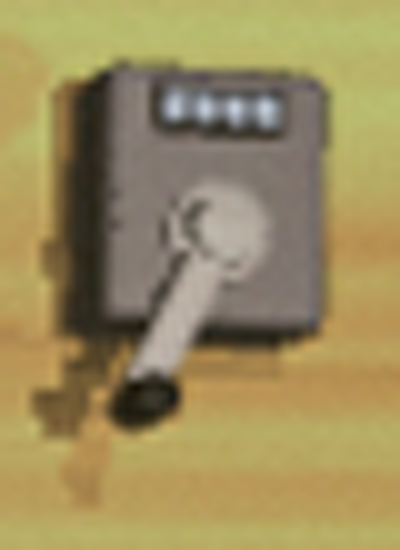

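View pics/g4.png

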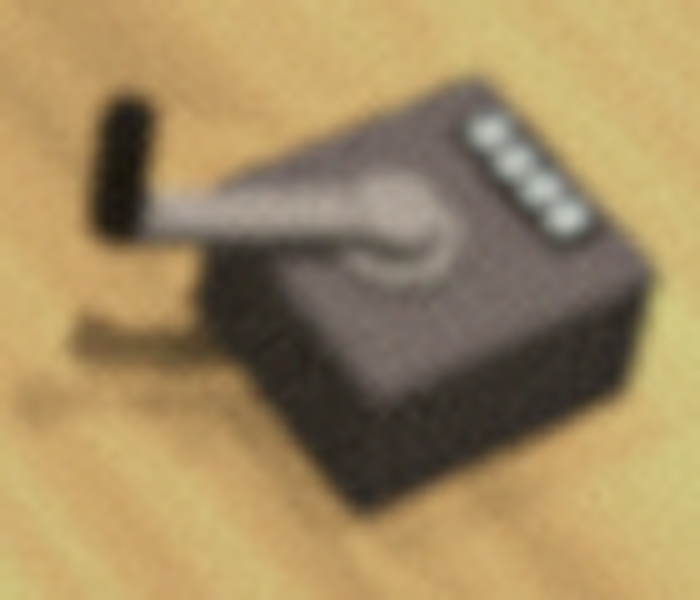

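```bash
python3 - <<'E'
from h import *
a=z2p((300,180),7.5);s=z2p((245,228),8.4);e=z2p((385,185),10);g=z2p((315,285),10)
for h in(.029,.033):
    P=[(.0475,-.0725,h),(-.0475,-.0725,h),(-.0475,.0725,h),(.0475,.0725,h)]
    ot=[("top",a(*q),p) for q,p in zip([(78,118),(337,53),(437,457),(168,512)],P)]
    os=[("side",s(*q),p) for q,p in zip([(460,68),(697,228),(331,492),(93,298)],P)]
    for o in(ot,os,ot+os): tr,r=fit(o,[.48,-.18,1.83]);print(h,tr,r.round(1).tolist())
h=.003;P=[(.0625,-.0875,h),(-.0625,-.0875,h),(-.0625,.0875,h),(.0625,.0875,h)]
ot=[("top",a(*q),p) for q,p in zip([(35,122),(363,36),(495,495),(163,587)],P)]
os=[("side",s(*q),p) for q,p in zip([(762,318),(8,402)],[P[1],P[3]])]
for o in(ot,os,ot+os): m,r=fit(o,[.48,-.18,1.83]);print("mat",m,r.round(1).tolist())
h=.042;P=[(.045,.03,h),(.045,-.03,h),(-.025,-.03,h),(-.025,.03,h)]
ot=[("top",e(*q),p) for q,p in zip([(110,66),(327,80),(320,333),(103,322)],P)]
os=[("side",g(*q),p) for q,p in zip([(480,75),(657,270),(375,402),(212,180)],P)]
for o in(ot,os,ot+os):
    m,r=fit(o,[.5,-.37,0]);print("cnt",m,r.round(1).tolist(),"tip",tf(m,(-.055*np.cos(.45),.055*np.sin(.45),.063)))
print("tip top ray",ray("top",e(150,400),.075),"side",ray("side",g(123,165),.063))
E
```

```text
0.029 [ 0.48669294 -0.18475646  1.79233469] [[0.0, -0.4], [-0.1, 0.9], [-0.4, -0.3], [0.5, 0.0]]
0.029 [ 0.48524068 -0.18724509  1.79932432] [[-0.0, -0.4], [0.8, -0.2], [-0.1, 0.1], [-0.6, 0.2]]
0.029 [ 0.48613167 -0.18580194  1.79722118] [[0.3, -0.1], [0.1, 1.1], [0.1, -0.2], [1.1, 0.3], [0.0, -0.8], [0.8, -0.6], [-0.2, -0.5], [-0.5, -0.4]]
0.033 [ 0.48617031 -0.18421512  1.79232328] [[-0.0, -0.5], [-0.1, 0.8], [-0.4, -0.3], [0.5, 0.1]]
0.033 [ 0.48307204 -0.19063836  1.79982535] [[0.0, -0.6], [1.1, -0.2], [-0.1, 0.3], [-0.8, 0.2]]
0.033 [ 0.48537954 -0.18644106  1.80001657] [[0.6, -0.0], [0.5, 1.0], [0.7, -0.2], [1.6, 0.5], [-0.1, -1.8], [0.8, -1.7], [-0.2, -1.4], [-0.7, -1.3]]
mat [ 0.4817682  -0.1914112   1.83345914] [[-0.3, -0.3], [-0.1, -0.1], [0.4, 0.4], [-0.0, 0.0]]
mat [ 0.47760338 -0.1958152   1.82642528] [[0.4, -0.1], [-0.4, 0.0]]
mat [ 0.48082187 -0.19202223  1.83364501] [[-0.1, 0.0], [0.1, 0.2], [0.6, 0.8], [0.2, 0.4], [0.4, -1.8], [0.2, -1.3]]
cnt [ 0.51072029 -0.37586279 -0.05894462] [[-0.4, -0.3], [0.3, -0.2], [0.5, 0.5], [-0.3, 0.1]] tip [[ 0.46269103 -0.34906372  0.063     ]]
cnt [ 0.50815442 -0.37900003 -0.05793766] [[0.2, -1.2], [1.1, 0.2], [-0.1, 0.3], [-1.4, 0.1]] tip [[ 0.4600982  -0.35224933  0.063     ]]
cnt [ 0.5096002  -0.37757306 -0.05699665] [[0.2, 0.1], [0.9, 0.2], [1.2, 0.9], [0.3, 0.5], [0.3, -2.0], [1.2, -0.6], [0.0, -0.6], [-1.3, -0.7]] tip [[ 0.46151883 -0.35086759  0.063     ]]
tip top ray [ 0.46268852 -0.34839151  0.075     ] side [ 0.46240755 -0.35043667  0.063     ]
```

```bash
cat > go.py <<'E'
import sys
from cell import *
import numpy as np
from scipy.spatial.transform import Rotation as Ro
o=get_obs();R=Ro.from_euler("xyz",o["ee_rot"]).as_matrix();p=o["position"]
print("t",round(o["time"],2),"p",p.round(4),"rpy",o["ee_rot"].round(4),"F",o["wrist_force"].round(1),"open",round(o["opening"],4),"q7",o["joint_positions"].round(2))
# args: x y z yaw ; tool-frame shift from p (current yaw), then turn
v=[float(a) for a in sys.argv[1:]]
while v:
    x,y,z,yaw=v[:4];v=v[4:]
    d=R.T@(np.array([x,y,z])-p); cur=np.arctan2(R[1,0],R[0,0]); dy=(yaw-cur+np.pi/2)%np.pi-np.pi/2
    print("shift mm",(d*1000).round(1),"turn deg",round(-np.degrees(dy),2))
    p=np.array([x,y,z])
E
python3 go.py .5 .2 .25 1.223 .4957 -.2267 .2 1.796
```

```text
t 1.5 p [0.213  0.5876 0.2313] rpy [-3.1416  0.      1.2229] F [ 0.1 -0.4 -0.8] open 0.0858 q7 [-1.12  0.51 -0.24  1.5   0.13  1.15 -0.15]
shift mm [-266.5  401.9  -18.7] turn deg -0.0
shift mm [-402.6  141.4   50. ] turn deg -32.83
```

>>> drive_tool(commands="0 -0.027 0.040 -0.002 0;0 -0.027 0.040 -0.002 0;0 -0.027 0.040 -0.002 0;0 -0.027 0.040 -0.002 0;0 -0.027 0.040 -0.002 0;0 -0.027 0.040 -0.002 0;0 -0.027 0.040 -0.002 0;0 -0.027 0.040 -0.002 0;0 -0.027 0.040 -0.002 0;0 -0.027 0.040 -0.002 0")

```text
time: 2.75
position: [0.4979, 0.1961, 0.2516]
ee_rot: [3.141, -0.0, 1.223]
wrist_force: [1.2, 0.4, -0.0]
opening: 0.0429
```

```bash
python3 go.py .4957 -.2267 .16 1.796
```

```text
t 2.75 p [0.4979 0.1961 0.2516] rpy [ 3.1412e+00 -4.0000e-04  1.2232e+00] F [ 1.2  0.4 -0. ] open 0.0429 q7 [-0.33  0.35 -0.13  1.71  0.05  1.09  0.75]
shift mm [-398.3  142.    91.5] turn deg -32.82
```

>>> drive_tool(commands="0 -0.044 0.0156 0.006 0;0 -0.044 0.0156 0.006 0;0 -0.044 0.0156 0.006 0;0 -0.044 0.0156 0.006 0;0 -0.044 0.0156 0.006 0;0 -0.044 0.0156 0.006 0;0 -0.044 0.0156 0.006 0;0 -0.044 0.0156 0.006 0;0 -0.046 0.017 0.012 0;0 0 0 0.01 -10.4;0 0 0 0.01 -10.4;0 0 0 0.01 -10.4")

```text
time: 4.25
position: [0.4948, -0.2252, 0.161]
ee_rot: [3.141, 0.0, 1.773]
wrist_force: [-0.1, 0.1, 0.2]
opening: 0.0427
```

```bash
python3 go.py .4957 -.2267 .10 1.796; python3 - <<'E'
from h import *
t=read_camera("top");s=read_camera("side")
crop(t,290,160,390,270,5.4,"pics/k1.png");crop(s,230,170,350,300,4.5,"pics/k2.png")
p=get_obs()["position"];print(proj("top",p),proj("side",p))
E
```

```text
t 4.25 p [ 0.4948 -0.2252  0.161 ] rpy [3.1414 0.     1.7732] F [-0.1  0.1  0.2] open 0.0427 q7 [ 0.48  0.45 -0.14  1.82  0.08  0.88  2.07]
shift mm [-1.6  0.6 61. ] turn deg -1.3
[[357.42670056 206.7271902 ]] [[307.18837403 222.11944095]]
```

View pics/k1.png

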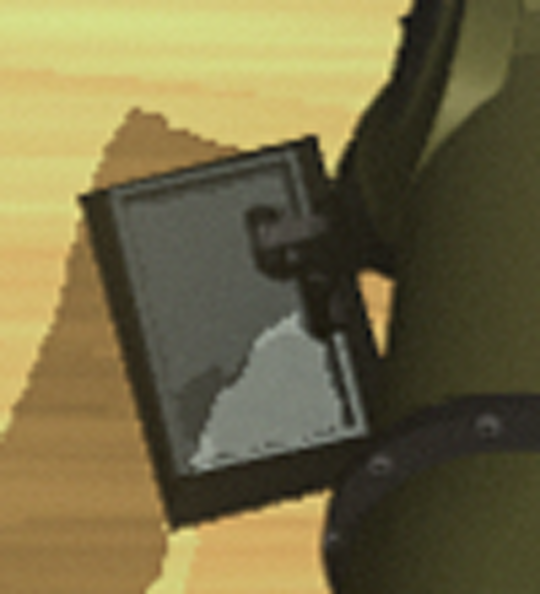

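View pics/k2.png

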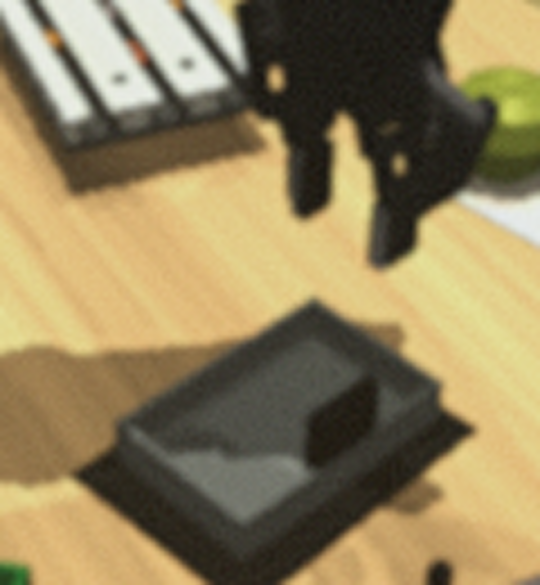

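>>> drive_tool(commands="0 -0.001 0.001 0.04 -1.2;0 0 0 0.04 0;0 0 0 0.03 0;0 0 0 0.018 0;0 0 0 0 0")

```text
time: 4.97
position: [0.4954, -0.2257, 0.0325]
ee_rot: [-3.14, -0.001, 1.785]
wrist_force: [0.8, -0.2, 0.3]
opening: 0.0427
```

```bash
python3 go.py .4961 -.2263 .033 1.793; python3 - <<'E'
from h import *
s=read_camera("side")
crop(s,230,170,350,300,4.5,"pics/k3.png")
E
```

```text
t 4.97 p [ 0.4954 -0.2257  0.0325] rpy [-3.1397e+00 -1.0000e-03  1.7852e+00] F [ 0.8 -0.2  0.3] open 0.0427 q7 [ 0.46  0.62 -0.12  1.94  0.13  0.58  2.04]
shift mm [-0.8  0.6 -0.5] turn deg -0.45
```

View pics/k3.png

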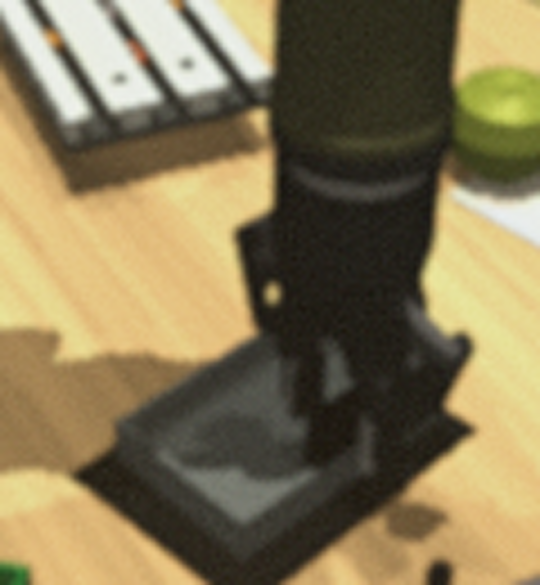

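Fingers straddle the fin. Close and lift a little.

>>> drive_tool(commands="-0.4 0 0 0 0;-1 0 0 0 0;-1 0 0 0 0;-1 0 0 0 0;-1 0 0 0 0;-1 0 0 0 0;-1 0 0 -0.02 0;-1 0 0 -0.02 0;-1 0 0 -0.02 0;-1 0 0 0 0", newtons=70)

```text
time: 6.28
position: [0.4967, -0.2263, 0.0947]
ee_rot: [3.139, 0.002, 1.788]
wrist_force: [0.0, -1.1, -2.9]
opening: 0.0088
```

```bash
python3 go.py ; python3 - <<'E'
from h import *
s=read_camera("side");t=read_camera("top")
crop(s,200,130,350,300,3.5,"pics/k4.png")
crop(t,290,160,390,270,5.4,"pics/k5.png")
E
```

```text
t 6.28 p [ 0.4967 -0.2263  0.0947] rpy [3.1392e+00 1.9000e-03 1.7880e+00] F [ 0.  -1.1 -2.9] open 0.0088 q7 [ 0.47  0.53 -0.14  1.89  0.11  0.72  2.06]
```

View pics/k4.png

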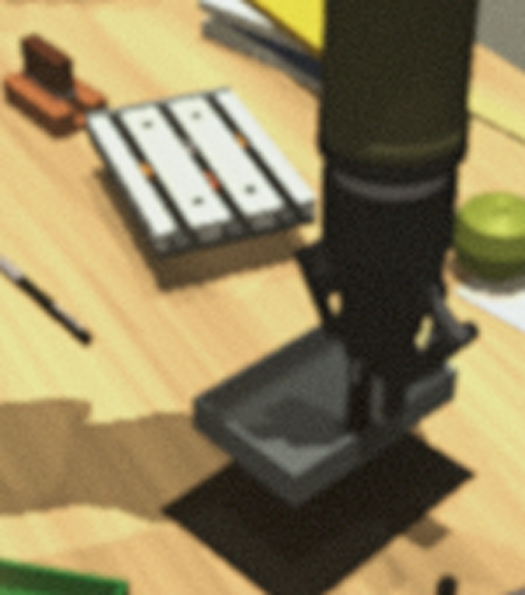

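View pics/k5.png

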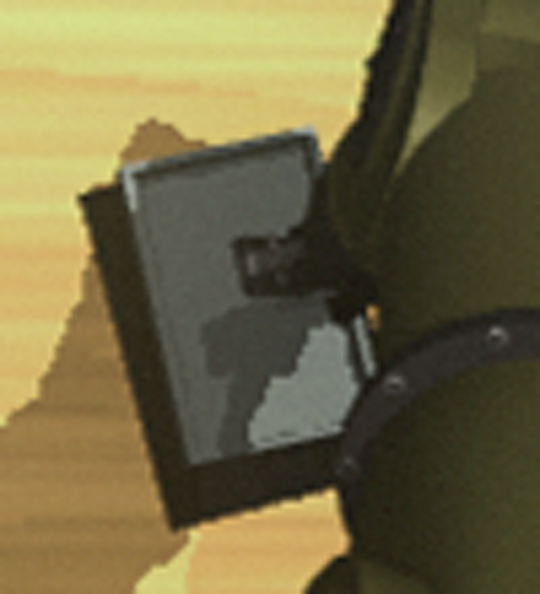

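```bash
python3 go.py .5365 -.0669 .0947 1.438; python3 - <<'E'
from h import *
for n,uv,z in(("apple",(283,125),.03),("pen0",(204,254),.005),("pen1",(254,247),.005),("calc",(345,118),.01),("lens",(211,122),.0)): print(n,ray("top",uv,z))
E
```

```text
t 6.38 p [ 0.4955 -0.2259  0.0929] rpy [-3.1413 -0.      1.7882] F [-0.7  0.2 -2.4] open 0.0084 q7 [ 0.47  0.54 -0.14  1.89  0.11  0.72  2.06]
shift mm [146.4  74.3  -1.8] turn deg 20.06
apple [ 0.74045389 -0.0499432   0.03      ]
pen0 [0.38946443 0.15848676 0.005     ]
pen1 [0.40883279 0.02604035 0.005     ]
calc [ 0.76943545 -0.22358191  0.01      ]
lens [0.75662638 0.14951594 0.        ]
```

>>> drive_tool(commands="-1 0.036 0.0185 0 0;-1 0.037 0.0185 0 0;-1 0.037 0.0185 0 0;-1 0.037 0.0185 0 0;-1 0 0 0 10;-1 0 0 0 10;-1 0 0 0 0")

```text
time: 7.25
position: [0.5357, -0.0661, 0.0922]
ee_rot: [-3.14, 0.001, 1.441]
wrist_force: [-0.5, 0.1, -3.7]
opening: 0.0088
```

```bash
python3 go.py .5365 -.0669 .0335 1.438 .5426 -.0218 .0335 1.438; python3 - <<'E'
from h import *
s=read_camera("side");t=read_camera("top")
crop(s,200,130,350,300,3.5,"pics/k6.png")
crop(t,160,140,380,290,3.5,"pics/k7.png")
E
```

```text
t 7.25 p [ 0.5357 -0.0661  0.0922] rpy [-3.1396e+00  6.0000e-04  1.4408e+00] F [-0.5  0.1 -3.7] open 0.0088 q7 [ 0.09  0.53 -0.02  1.91  0.02  0.71  1.5 ]
shift mm [-0.6  1.  58.7] turn deg 0.16
shift mm [45.5  0.2 -0. ] turn deg 0.16
```

View pics/k6.png

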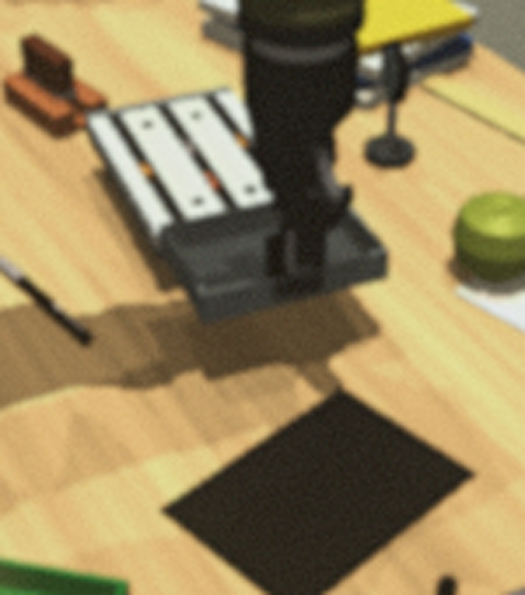

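View pics/k7.png

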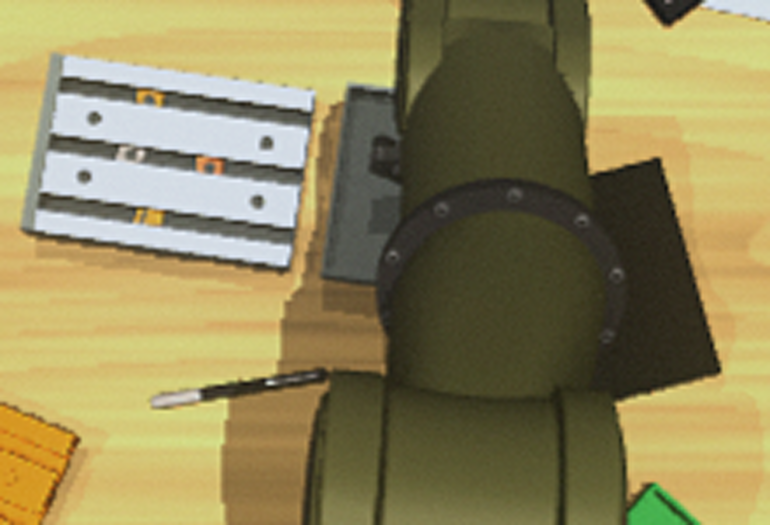

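>>> drive_tool(commands="-1 0 0 0.03 0;-1 0 0 0.03 0;-1 0.015 0 0 0;-1 0.015 0 0 0;-1 0.015 0 0 0;-1 0 0 0.003 0;-1 0 0 0 0;-0.6 0 0 0 0;-0.5 0 0 0 0;-0.4 0 0 0 0;-0.4 0 0 0 0")

```text
time: 8.72
position: [0.5423, -0.0219, 0.0304]
ee_rot: [3.141, 0.0, 1.439]
wrist_force: [-0.0, -0.6, 0.3]
opening: 0.0255
```

```bash
python3 go.py .5426 -.0218 .03 1.438
```

```text
t 8.72 p [ 0.5423 -0.0219  0.0304] rpy [3.1414 0.     1.4392] F [-0.  -0.6  0.3] open 0.0255 q7 [ 0.    0.63 -0.01  1.95  0.01  0.56  1.42]
shift mm [0.2 0.2 0.4] turn deg 0.07
```

>>> drive_tool(commands="-0.4 0 0 -0.04 0;-0.4 0 0 -0.05 0;-0.2 0 0 -0.05 0;0 0 0 -0.05 0;0 0 0 0 10.6;0 0 0 0 10.6;0 0 0 0 10.6;0 0 0 0 10.6;0 0 0 0 10.6;0 0 0 0 10.6;0 0 0 0 10.6;0 0 0 0 0")

```text
time: 10.22
position: [0.5422, -0.0216, 0.2202]
ee_rot: [3.141, 0.0, 0.146]
wrist_force: [0.5, 0.3, 0.4]
opening: 0.0426
```

```bash
python3 go.py .5274 .3848 .15 .144; python3 - <<'E'
from h import *
s=read_camera("side");t=read_camera("top")
crop(s,200,130,350,300,3.5,"pics/k8.png")
crop(t,160,140,380,290,3.5,"pics/k9.png")
E
```

```text
t 10.22 p [ 0.5422 -0.0216  0.2202] rpy [3.1414e+00 3.0000e-04 1.4580e-01] F [0.5 0.3 0.4] open 0.0426 q7 [-0.22  0.4   0.31  1.74 -0.14  1.02  0.29]
shift mm [  44.5 -404.3   70.1] turn deg 0.1
```

View pics/k8.png

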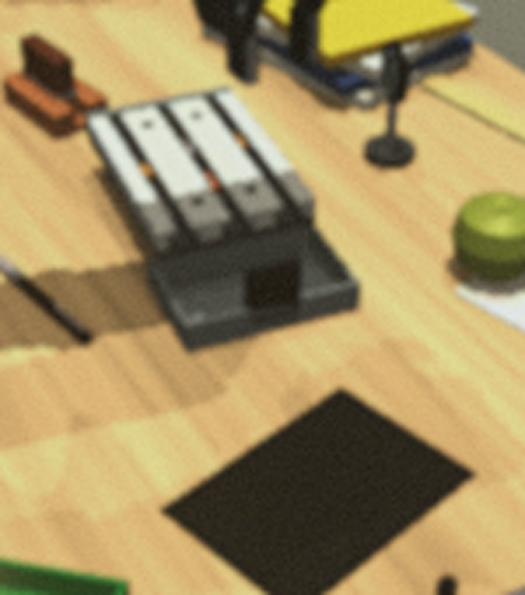

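Tray sits well under the open end. On to the scraper (open wide enough for 20 mm).

>>> drive_tool(commands="0 0.0045 -0.040 0.001 0;0 0.0045 -0.040 0.001 0;0 0.0045 -0.040 0.001 0;0 0.0045 -0.040 0.001 0;0 0.0045 -0.040 0.001 0;0 0.0045 -0.040 0.001 0;0 0.0045 -0.041 0.001 0;0 0.0045 -0.041 0.001 0;0 0.0045 -0.041 0.02 0;0 0.004 -0.041 0.042 0;0 0 0 0 0")

```text
time: 11.7
position: [0.5244, 0.3879, 0.1459]
ee_rot: [3.141, 0.007, 0.154]
wrist_force: [-0.3, 0.1, -0.0]
opening: 0.0426
```

```bash
python3 go.py .5274 .3848 .12 .144; python3 - <<'E'
from h import *
s=read_camera("side");t=read_camera("top")
d=np.load("p.npz")
crop(s,180,90,270,190,6,"pics/l1.png")
draw("top",t,[("rest",d["rest"],0),("scraper",d["scr"],0)],85,160,175,230,8,"pics/l2.png")
E
```

```text
t 11.7 p [0.5244 0.3879 0.1459] rpy [3.141  0.0071 0.1536] F [-0.3  0.1 -0. ] open 0.0426 q7 [-0.81  0.63  0.23  1.54 -0.16  1.   -0.37]
shift mm [ 2.7  3.5 25.9] turn deg 0.55
```

View pics/l1.png

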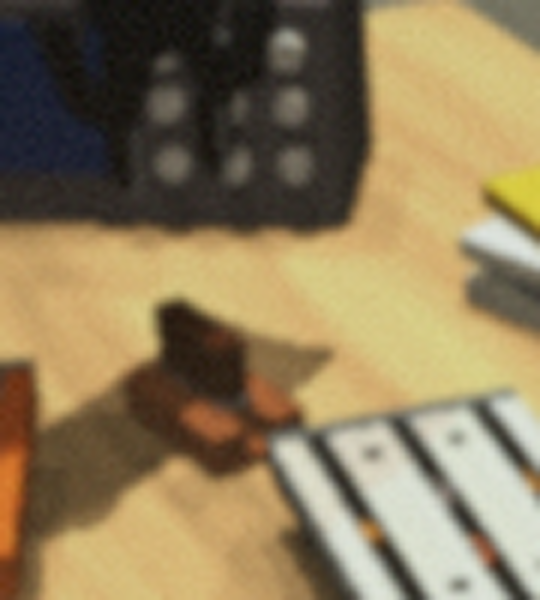

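View pics/l2.png

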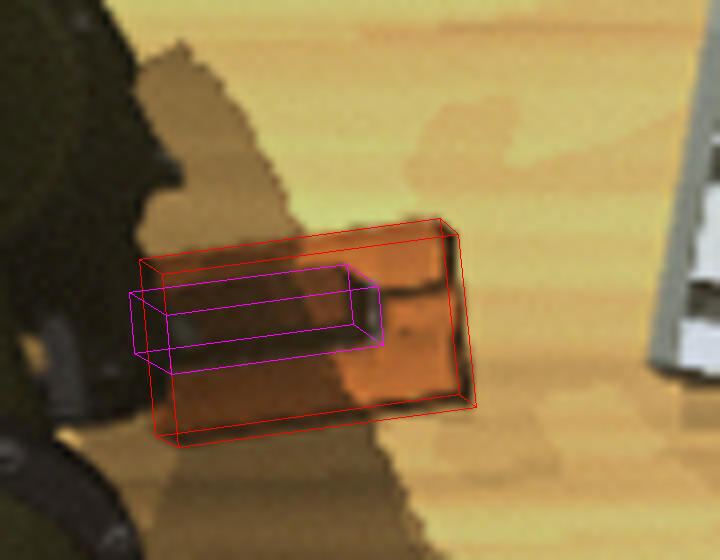

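>>> drive_tool(commands="0 0.003 0.0035 0.03 0.5;0 0 0 0.03 0;0 0 0 0.03 0;0 0 0 0.02 0;0 0 0 0 0;0 0 0 0 0")

```text
time: 12.55
position: [0.5331, 0.3809, 0.0421]
ee_rot: [-3.141, -0.002, 0.135]
wrist_force: [0.8, -0.1, -0.4]
opening: 0.0429
```

```bash
python3 go.py .5274 .3848 .034 .144; python3 - <<'E'
from h import *
s=read_camera("side");t=read_camera("top")
crop(s,180,90,270,190,6,"pics/l3.png")
E
```

```text
t 12.55 p [0.5331 0.3809 0.0421] rpy [-3.1408e+00 -2.3000e-03  1.3490e-01] F [ 0.8 -0.1 -0.4] open 0.0429 q7 [-0.78  0.74  0.21  1.64 -0.2   0.78 -0.35]
shift mm [-5.1 -4.6  8.1] turn deg -0.52
```

View pics/l3.png

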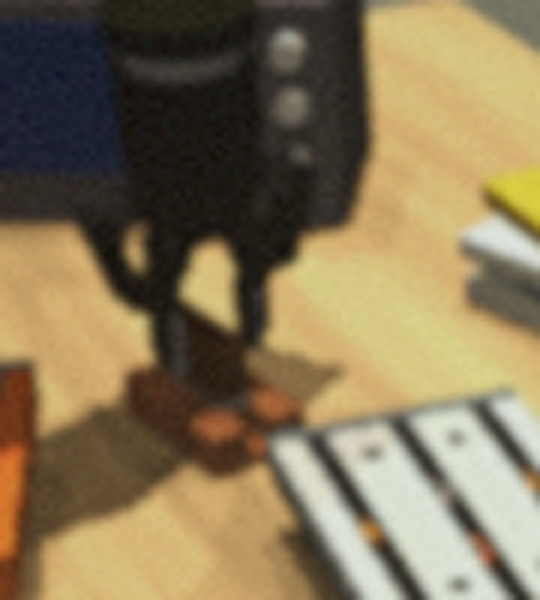

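>>> drive_tool(commands="0 -0.005 -0.0045 0 -0.5;0 0 0 0.007 0;0 0 0 0 0;0 0 0 0 0")

```text
time: 13.15
position: [0.5261, 0.385, 0.0331]
ee_rot: [3.141, 0.0, 0.144]
wrist_force: [0.5, 0.0, -0.3]
opening: 0.0425
```

```bash
python3 go.py .5274 .3848 .034 .144
```

```text
t 13.15 p [0.5261 0.385  0.0331] rpy [3.1412e+00 3.0000e-04 1.4430e-01] F [ 0.5  0.  -0.3] open 0.0425 q7 [-0.79  0.75  0.2   1.65 -0.2   0.76 -0.35]
shift mm [ 1.3  0.4 -0.9] turn deg 0.02
```

>>> drive_tool(commands="-0.3 0 0 0 0;-1 0 0 0 0;-1 0 0 0 0;-1 0 0 0 0;-1 0 0 0 0;-1 0 0 0 0", newtons=70)

```text
time: 13.9
position: [0.5264, 0.3852, 0.0335]
ee_rot: [-3.141, -0.001, 0.144]
wrist_force: [-0.2, -0.8, 4.0]
opening: 0.0189
```

```bash
python3 go.py .5274 .3848 .034 .144;
```

```text
t 13.9 p [0.5264 0.3852 0.0335] rpy [-3.1415e+00 -5.0000e-04  1.4430e-01] F [-0.2 -0.8  4. ] open 0.0189 q7 [-0.79  0.75  0.2   1.65 -0.2   0.76 -0.35]
shift mm [ 1.   0.5 -0.5] turn deg 0.02
```

>>> drive_tool(commands="-1 0 0 -0.02 0;-1 0 0 -0.03 0;-1 0 0 -0.04 0;-1 0 0 -0.03 0;-1 0 0 0 0")

```text
time: 14.52
position: [0.527, 0.3858, 0.1553]
ee_rot: [-3.14, -0.003, 0.144]
wrist_force: [-0.3, 0.7, -1.9]
opening: 0.0188
```

```bash
cat > slot.py <<'E'
from h import tf
import sys,numpy as np
pl=(.565,.1462,1.438)
for a in sys.argv[1:]:
    x,y=map(float,a.split(","));print(a,tf(pl,(x,y,0))[0].round(4))
E
python3 slot.py .065,-.045 .065,0 .065,.045 -.11,-.045 ; python3 go.py
```

```text
.065,-.045 [0.6182 0.2047 0.    ]
.065,0 [0.5736 0.2106 0.    ]
.065,.045 [0.529  0.2166 0.    ]
-.11,-.045 [0.595  0.0312 0.    ]
t 14.53 p [0.527  0.3858 0.1553] rpy [-3.1397 -0.0032  0.1444] F [-0.3  0.7 -1.9] open 0.0188 q7 [-0.81  0.62  0.24  1.53 -0.16  1.01 -0.38]
```

```bash
python3 go.py .6182 .2047 .135 -.133
```

```text
t 14.53 p [0.527  0.3858 0.1553] rpy [-3.1397 -0.0032  0.1444] F [-0.3  0.7 -1.9] open 0.0188 q7 [-0.81  0.62  0.24  1.53 -0.16  1.01 -0.38]
shift mm [ 64.2 192.4  20.1] turn deg 15.89
```

>>> drive_tool(commands="-1 0.013 0.0385 0 0;-1 0.013 0.0385 0 0;-1 0.013 0.0385 0 0;-1 0.013 0.0385 0 0;-1 0.012 0.0385 0.01 0;-1 0 0 0.01 8;-1 0 0 0 7.9;-1 0 0 0 0;-1 0 0 0 0")

```text
time: 15.65
position: [0.6166, 0.204, 0.1324]
ee_rot: [3.141, 0.001, -0.13]
wrist_force: [0.3, 0.2, -1.1]
opening: 0.0191
```

```bash
python3 go.py .6182 .2047 .0925 -.133
```

```text
t 15.65 p [0.6166 0.204  0.1324] rpy [ 3.1408e+00  1.3000e-03 -1.2970e-01] F [ 0.3  0.2 -1.1] open 0.0191 q7 [-0.53  0.65  0.31  1.57 -0.22  0.97 -0.29]
shift mm [ 1.6 -0.9 39.9] turn deg 0.19
```

>>> drive_tool(commands="-1 0.001 -0.0007 0.015 0.2;-1 0 0 0.015 0;-1 0 0 0.008 0;-1 0 0 0 0;-1 0 0 0 0")

```text
time: 16.27
position: [0.6185, 0.2044, 0.0955]
ee_rot: [-3.141, -0.0, -0.137]
wrist_force: [0.1, 0.1, -2.3]
opening: 0.0192
```

```bash
python3 go.py .6182 .2047 .0695 -.133; python3 - <<'E'
from h import *
s=read_camera("side");t=read_camera("top")
crop(s,220,110,320,200,7,"pics/m1.png")
crop(t,150,130,260,220,7,"pics/m2.png")
E
```

```text
t 16.27 p [0.6185 0.2044 0.0955] rpy [-3.1415e+00 -5.0000e-04 -1.3670e-01] F [ 0.1  0.1 -2.3] open 0.0192 q7 [-0.53  0.69  0.29  1.6  -0.24  0.89 -0.28]
shift mm [-0.4 -0.2 26. ] turn deg -0.21
```

View pics/m1.png

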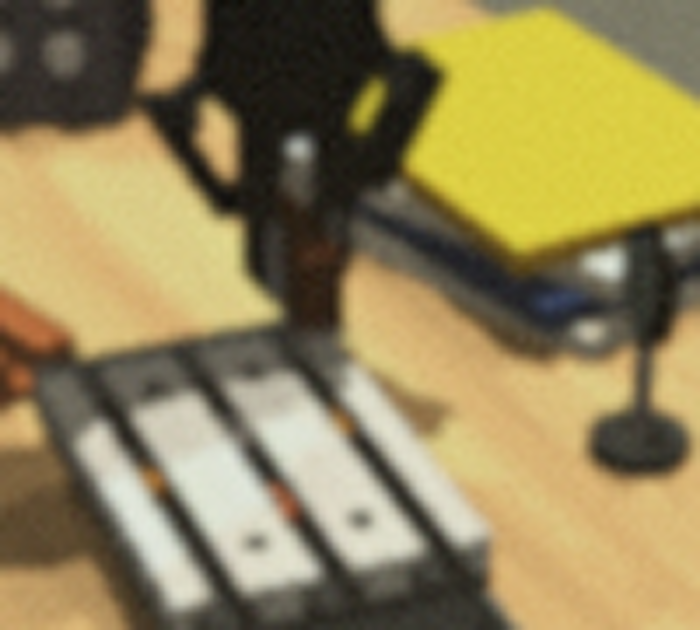

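View pics/m2.png

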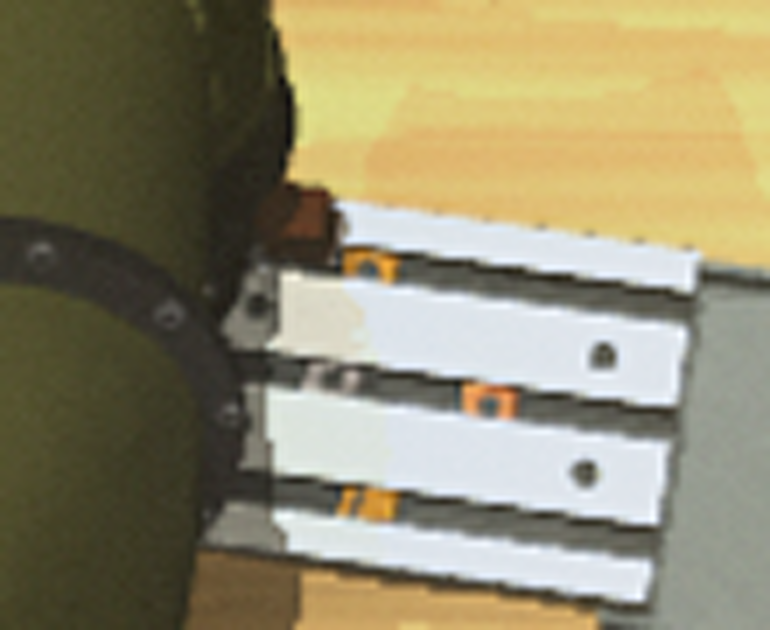

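```bash
python3 - <<'E'
from h import *
s=read_camera("side");t=read_camera("top")
MODELS["scraper"]=box(0,0,.07,.02,-.022,.018)+box(0,0,.024,.009,-.037,-.022)
pl=np.array([.565,.1462,1.438]);o=get_obs();p=o["position"];yaw=o["ee_rot"][2]
it=[("plate",pl,0),("scraper",(p[0],p[1],yaw+np.pi/2),p[2]+.0145)]
print(p,yaw)
draw("top",t,it,160,140,230,200,11,"pics/m3.png")
draw("side",s,it,245,130,295,180,12,"pics/m4.png")
E
```

```text
[0.61851106 0.20450519 0.09576979] -0.13666835088675677
```

View pics/m3.png

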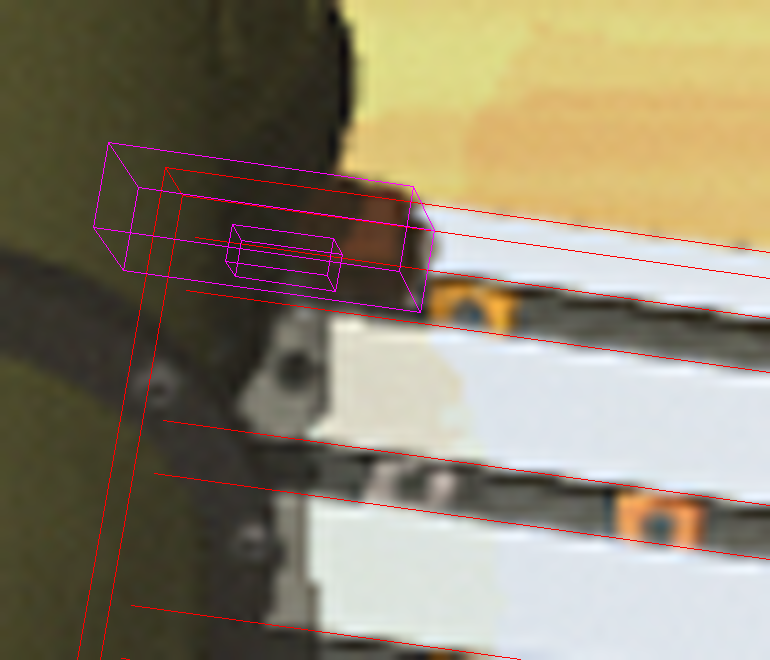

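View pics/m4.png

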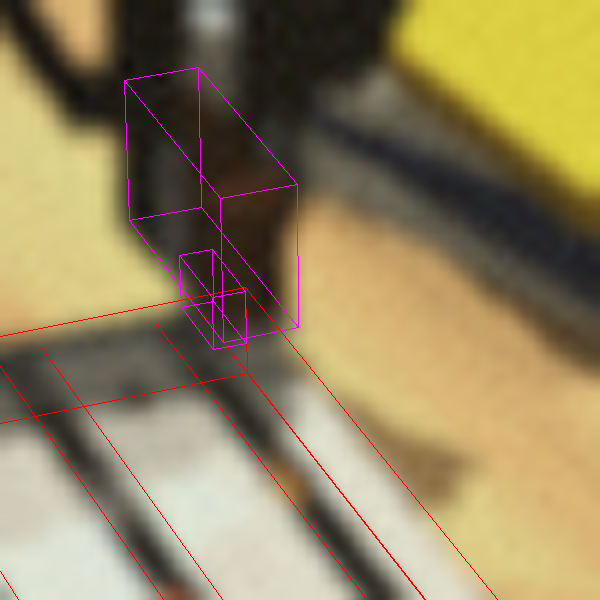

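```bash
python3 - <<'E'
from h import *
from scipy.ndimage import map_coordinates
t=read_camera("top").mean(2);s=read_camera("side").mean(2)
pl=np.array([.565,.1462,1.438])
ys=np.arange(-.075,.0755,.001)
for c,im,xs in(("top",t,np.arange(-.085,-.045,.002)),("side",s,np.arange(-.06,0,.002))):
    prof=[]
    for y in ys:
        uv=proj(c,tf(pl,np.c_[xs,np.full(len(xs),y),np.full(len(xs),.062)]))
        prof.append(np.median(map_coordinates(im,[uv[:,1],uv[:,0]],order=1)))
    prof=np.array(prof);hi=np.percentile(prof[20:-20],85)
    lo=prof[20:-20].min();th=(hi+lo)/2;print(c,hi,lo)
    k=np.nonzero(np.diff(np.sign(prof-th)))[0]
    print([round((ys[i]+.001*(th-prof[i])/(prof[i+1]-prof[i]))*1000,1) for i in k])
E
```

```text
top 229.82485071578884 61.381558882602995
[np.float64(-51.1), np.float64(-38.8), np.float64(-5.9), np.float64(6.1), np.float64(38.9), np.float64(51.2), np.float64(68.1)]
side 219.3472467447056 57.227695276568355
[np.float64(-47.7), np.float64(-36.6), np.float64(-2.8), np.float64(7.4), np.float64(42.1), np.float64(52.8), np.float64(71.4)]
```

```bash
python3 - <<'E'
from h import *
from scipy.ndimage import map_coordinates
t=read_camera("top").astype(float);s=read_camera("side").astype(float)
o=get_obs();p=o["position"];yaw=o["ee_rot"][2];sc=(p[0],p[1],yaw+np.pi/2);gz=p[2]+.0145
ys=np.arange(-.022,.0225,.002)
for c,im,L in(("side",s,[(-.035,z) for z in np.arange(-.016,.006,.002)]),("top",t,[(x,.018) for x in np.arange(-.034,-.024,.001)])):
    for y in ys:
        uv=proj(c,tf(sc,[(x,y,z) for x,z in L])+[0,0,gz])
        print(c,round(y*1000),[round(np.median(map_coordinates(im[:,:,k],[uv[:,1],uv[:,0]],order=1))) for k in range(3)])
E
```

```text
side -22 [113, 174, 212]
side -20 [117, 180, 216]
side -18 [120, 184, 218]
side -16 [120, 184, 219]
side -14 [119, 183, 217]
side -12 [114, 178, 210]
side -10 [98, 157, 187]
side -8 [77, 125, 151]
side -6 [52, 86, 105]
side -4 [34, 55, 71]
side -2 [23, 36, 50]
side 0 [22, 34, 46]
side 2 [22, 34, 48]
side 4 [23, 35, 49]
side 6 [23, 35, 50]
side 8 [24, 35, 50]
side 10 [24, 36, 49]
side 12 [22, 33, 45]
side 14 [23, 35, 45]
side 16 [30, 45, 53]
side 18 [45, 57, 63]
side 20 [53, 71, 73]
side 22 [66, 92, 99]
top -22 [117, 194, 222]
top -20 [118, 194, 222]
top -18 [118, 194, 222]
top -16 [119, 196, 223]
top -14 [121, 199, 222]
top -12 [114, 189, 211]
top -10 [86, 145, 171]
top -8 [42, 67, 99]
top -6 [35, 54, 88]
top -4 [36, 56, 84]
top -2 [35, 56, 87]
top 0 [37, 58, 91]
top 2 [39, 59, 90]
top 4 [39, 61, 94]
top 6 [39, 62, 97]
top 8 [38, 56, 85]
top 10 [34, 46, 59]
top 12 [32, 44, 52]
top 14 [34, 44, 53]
top 16 [38, 48, 56]
top 18 [46, 55, 61]
top 20 [62, 68, 70]
top 22 [124, 134, 135]
```

>>> drive_tool(commands="-1 0 0 0.008 0;-1 0 0 0.005 0;-1 0 0 0 0")

```text
time: 17.05
position: [0.6177, 0.2044, 0.0814]
ee_rot: [3.141, 0.001, -0.137]
wrist_force: [-0.1, 0.3, -1.8]
opening: 0.019
```

>>> drive_tool(commands="-1 0 0 0.006 0;-1 0 0 0.006 0;-1 0 0 0 0;-1 0 0 0 0")

```text
time: 17.55
position: [0.6182, 0.2045, 0.07]
ee_rot: [3.141, 0.0, -0.137]
wrist_force: [0.3, -1.0, -1.6]
opening: 0.019
```

```bash
python3 slot.py -.08,-.045 -.107,-.045;python3 go.py .6182 .2047 .0705 -.1328 .5989 .0609 .0705 -.1328; python3 - <<'E'
from h import *
s=read_camera("side")
crop(s,220,110,320,200,7,"pics/n1.png")
E
```

```text
-.08,-.045 [0.599  0.0609 0.    ]
-.107,-.045 [0.5954 0.0342 0.    ]
t 17.55 p [0.6182 0.2045 0.07  ] rpy [ 3.1415e+00  2.0000e-04 -1.3660e-01] F [ 0.3 -1.  -1.6] open 0.019 q7 [-0.52  0.71  0.28  1.62 -0.25  0.84 -0.27]
shift mm [ 0.  -0.2 -0.5] turn deg -0.22
shift mm [  0.5 145.1   0. ] turn deg -0.22
```

View pics/n1.png

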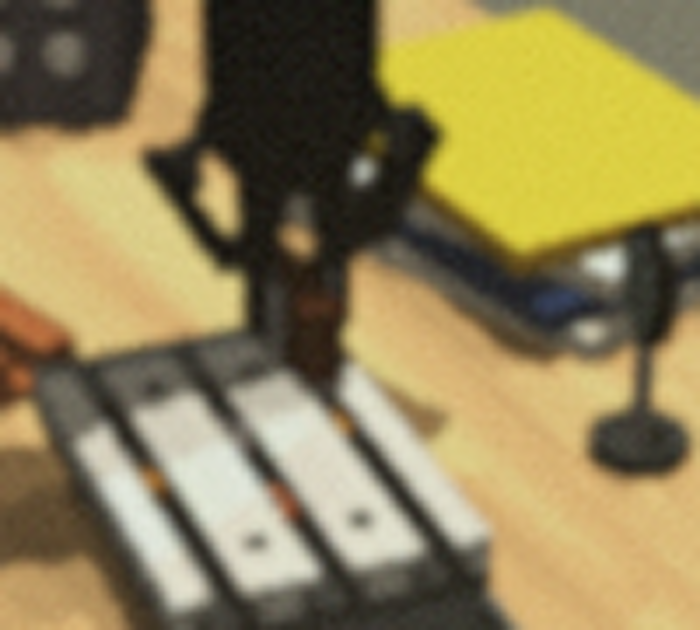

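>>> drive_tool(commands="-1 0 0 0 -0.2;-1 0 0.013 0 0;-1 0 0.013 0 0;-1 0 0.013 0 0;-1 0 0.013 0 0;-1 0 0.013 0 0;-1 0 0.013 0 0;-1 0 0.013 0 0;-1 0 0.013 0 0;-1 0 0.013 0 0;-1 0 0 0 0;-1 0 0 0 0")

```text
time: 19.1
position: [0.6028, 0.089, 0.0703]
ee_rot: [-3.141, 0.0, -0.133]
wrist_force: [0.0, -0.4, -2.3]
opening: 0.0189
```

```bash
python3 go.py .599 .0609 .0705 -.1328 .5954 .0342 .0705 -.1328; python3 - <<'E'
from h import *
s=read_camera("side")
t=read_camera("top")
crop(s,220,130,320,220,7,"pics/n2.png")
crop(t,160,130,300,220,5,"pics/n3.png")
E
```

```text
t 19.1 p [0.6028 0.089  0.0703] rpy [-3.1411  0.     -0.1329] F [ 0.  -0.4 -2.3] open 0.0189 q7 [-0.35  0.66  0.27  1.74 -0.24  0.77 -0.1 ]
shift mm [ 0.  28.3 -0.2] turn deg -0.0
shift mm [-0.  26.9 -0. ] turn deg -0.0
```

View pics/n2.png

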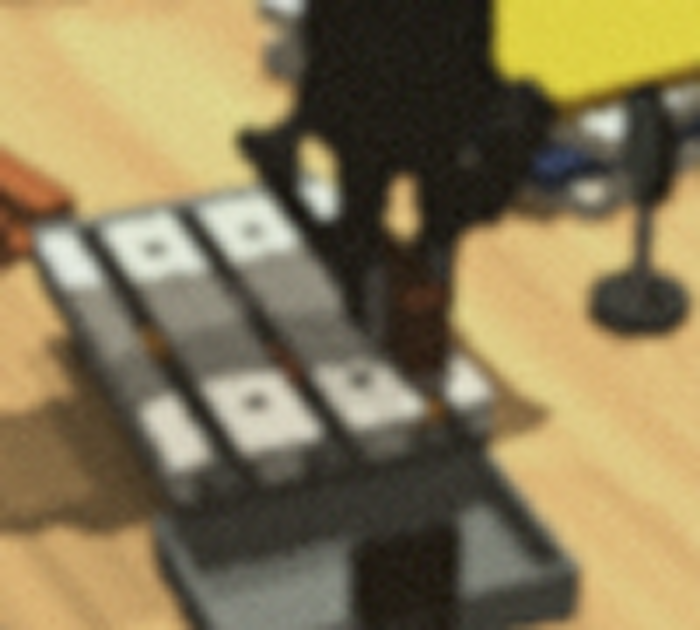

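View pics/n3.png

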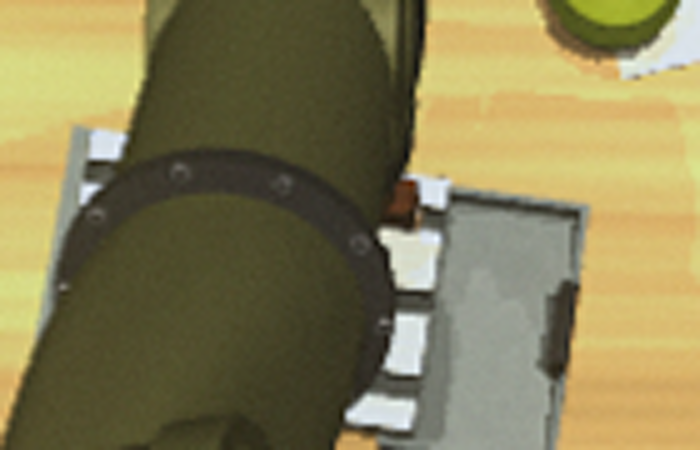

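>>> drive_tool(commands="-1 0 0.007 0 0;-1 0 0.007 0 0;-1 0 0.005 0 0;-1 0 0.005 0 0;-1 0 0.005 0 0;-1 0 0.005 0 0;-1 0 0.005 0 0;-1 0 0.005 0 0;-1 0 0.006 0 0;-1 0 0.006 0 0;-1 0 0 0 0;-1 0 0 0 0")

```text
time: 20.7
position: [0.5953, 0.0332, 0.0703]
ee_rot: [-3.141, 0.0, -0.133]
wrist_force: [-0.0, 1.0, -1.7]
opening: 0.0195
```

```bash
python3 go.py .5954 .0342 .0705 -.1328; python3 - <<'E'
from h import *
s=read_camera("side")
t=read_camera("top")
crop(s,220,130,320,220,7,"pics/n4.png")
crop(t,220,130,300,220,6,"pics/n5.png")
E
```

```text
t 20.7 p [0.5953 0.0332 0.0703] rpy [-3.1414e+00  1.0000e-04 -1.3310e-01] F [-0.   1.  -1.7] open 0.0195 q7 [-0.26  0.64  0.26  1.78 -0.23  0.75 -0.01]
shift mm [-0.  -1.  -0.2] turn deg -0.02
```

View pics/n4.png

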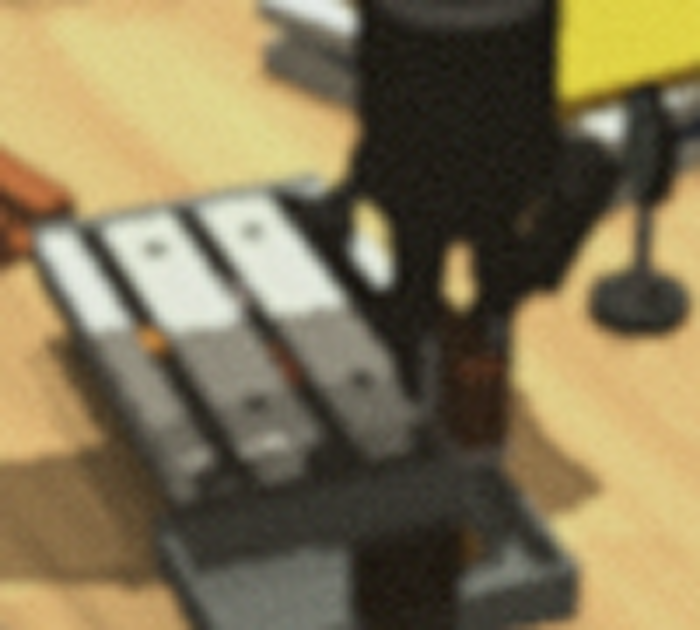

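View pics/n5.png

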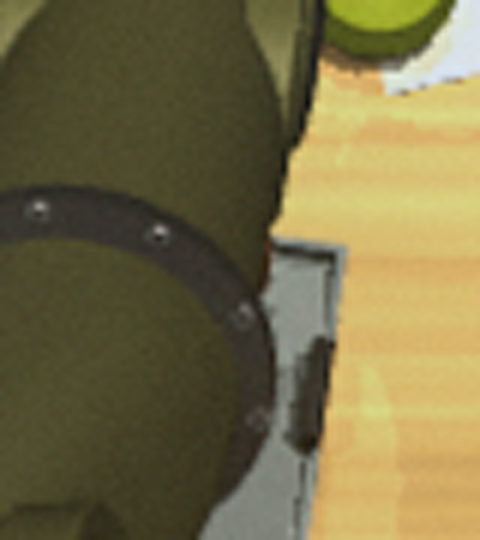

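>>> drive_tool(commands="-1 0 0 -0.015 0;-1 0 0 -0.02 0;-1 0 0 0 0")

```text
time: 21.18
position: [0.5966, 0.033, 0.1075]
ee_rot: [-3.141, -0.004, -0.133]
wrist_force: [0.1, 0.1, -1.8]
opening: 0.0192
```

```bash
python3 go.py .5736 .2106 .105 -.1328; python3 - <<'E'
from h import *
s=read_camera("side")
crop(s,220,130,320,220,7,"pics/n6.png")
E
```

```text
t 21.18 p [0.5966 0.033  0.1075] rpy [-3.1408 -0.0039 -0.133 ] F [ 0.1  0.1 -1.8] open 0.0192 q7 [-0.27  0.6   0.28  1.75 -0.21  0.83 -0.03]
shift mm [ -46.4 -172.9    2.4] turn deg -0.01
```

View pics/n6.png

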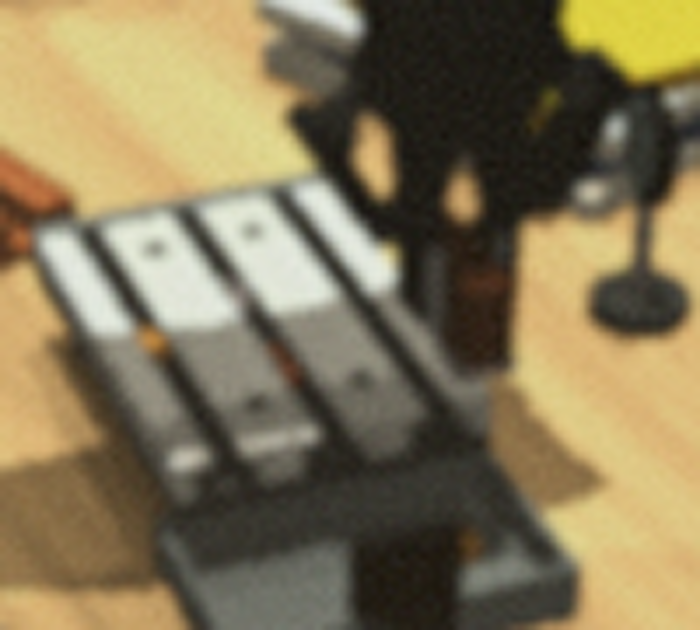

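>>> drive_tool(commands="-1 -0.0115 -0.043 0 0;-1 -0.0115 -0.043 0 0;-1 -0.0115 -0.043 0 0;-1 -0.0115 -0.044 0 0;-1 0 0 0 0;-1 0 0 0 0")

```text
time: 21.98
position: [0.5723, 0.21, 0.1047]
ee_rot: [3.14, 0.001, -0.133]
wrist_force: [0.2, -0.6, -1.6]
opening: 0.0192
```

```bash
python3 go.py .5736 .2106 .0705 -.1328; sleep 0; python3 go.py .5736 .2106 .0705 -.1328
```

```text
t 21.98 p [0.5723 0.21   0.1047] rpy [ 3.1403e+00  6.0000e-04 -1.3290e-01] F [ 0.2 -0.6 -1.6] open 0.0192 q7 [-0.57  0.62  0.29  1.71 -0.23  0.85 -0.31]
shift mm [ 1.2 -0.8 34.2] turn deg -0.01
t 21.98 p [0.5723 0.21   0.1047] rpy [ 3.1403e+00  6.0000e-04 -1.3290e-01] F [ 0.2 -0.6 -1.6] open 0.0192 q7 [-0.57  0.62  0.29  1.71 -0.23  0.85 -0.31]
shift mm [ 1.2 -0.8 34.2] turn deg -0.01
```

>>> drive_tool(commands="-1 0.0005 0 0.009 0;-1 0 0 0.009 0;-1 0 0 0 0;-1 0 0 0 0")

```text
time: 22.48
position: [0.5732, 0.2101, 0.0872]
ee_rot: [3.141, 0.0, -0.134]
wrist_force: [-0.4, -0.3, -1.7]
opening: 0.0191
```

```bash
python3 go.py .5736 .2106 .0705 -.1328
```

```text
t 22.48 p [0.5732 0.2101 0.0872] rpy [ 3.1414e+00  2.0000e-04 -1.3370e-01] F [-0.4 -0.3 -1.7] open 0.0191 q7 [-0.57  0.64  0.28  1.72 -0.23  0.81 -0.31]
shift mm [ 0.3 -0.5 16.7] turn deg -0.05
```

>>> drive_tool(commands="-1 0.0003 0 0.006 0;-1 0 0 0.006 0;-1 0 0 0.005 0;-1 0 0 0 0;-1 0 0 0 0")

```text
time: 23.1
position: [0.5733, 0.2104, 0.0701]
ee_rot: [3.141, 0.0, -0.133]
wrist_force: [-0.2, -0.3, -1.2]
opening: 0.0192
```

```bash
python3 slot.py -.052,0 -.108,0; python3 go.py .558 .0947 .0705 -.1328
```

```text
-.052,0 [0.5581 0.0947 0.    ]
-.108,0 [0.5507 0.0392 0.    ]
t 23.1 p [0.5733 0.2104 0.0701] rpy [ 3.1414e+00  2.0000e-04 -1.3310e-01] F [-0.2 -0.3 -1.2] open 0.0192 q7 [-0.56  0.66  0.28  1.74 -0.24  0.77 -0.3 ]
shift mm [ 1.000e-01  1.167e+02 -4.000e-01] turn deg -0.02
```

>>> drive_tool(commands="-1 0 0.012 0 0;-1 0 0.012 0 0;-1 0 0.012 0 0;-1 0 0.012 0 0;-1 0 0.012 0 0;-1 0 0.012 0 0;-1 0 0.012 0 0;-1 0 0.006 0 0;-1 0 0.006 0 0;-1 0 0.005 0 0;-1 0 0.005 0 0;-1 0 0.005 0 0")

```text
time: 24.6
position: [0.5587, 0.1003, 0.0703]
ee_rot: [-3.142, 0.0, -0.133]
wrist_force: [-0.5, -0.3, -0.9]
opening: 0.0189
```

>>> drive_tool(commands="-1 0 0.005 0 0;-1 0 0.005 0 0;-1 0 0.005 0 0;-1 0 0.005 0 0;-1 0 0.005 0 0;-1 0 0.005 0 0;-1 0 0 0 0")

```text
time: 25.48
position: [0.5547, 0.0701, 0.0703]
ee_rot: [3.141, -0.0, -0.134]
wrist_force: [1.5, -0.5, -2.9]
opening: 0.0192
```

```bash
python3 go.py .5507 .0392 .0705 -.1328; python3 - <<'E'
from h import *
s=read_camera("side")
crop(s,220,130,320,220,7,"pics/n7.png")
E
```

```text
t 25.48 p [0.5547 0.0701 0.0703] rpy [ 3.1413 -0.     -0.1339] F [ 1.5 -0.5 -2.9] open 0.0192 q7 [-0.34  0.6   0.26  1.88 -0.23  0.69 -0.08]
shift mm [ 0.2 31.1 -0.2] turn deg -0.06
```

View pics/n7.png

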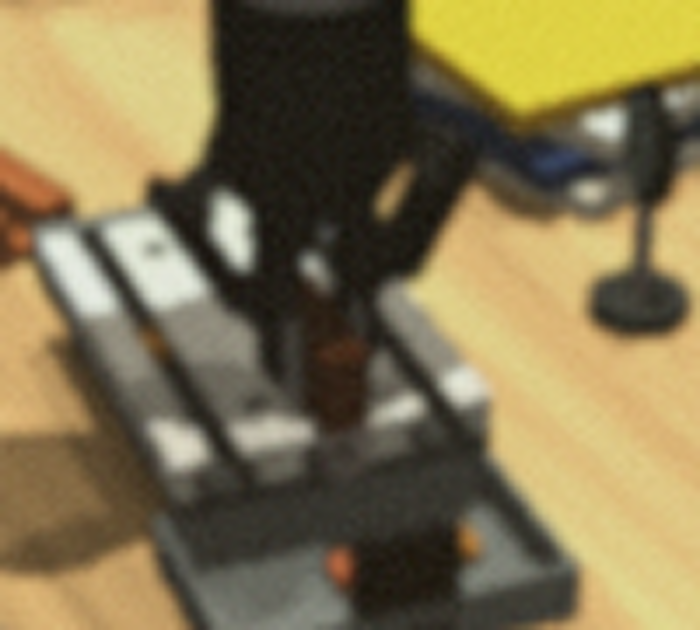

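Orange piece is in the tray at (338,563). Continue for the second.

>>> drive_tool(commands="-1 0 0.005 0 0;-1 0 0.005 0 0;-1 0 0.005 0 0;-1 0 0.005 0 0;-1 0 0.005 0 0;-1 0 0.006 0 0;-1 0 0 0 0;-1 0 0 0 0")

```text
time: 26.52
position: [0.5506, 0.0401, 0.0703]
ee_rot: [-3.141, -0.0, -0.133]
wrist_force: [0.7, 0.0, -1.4]
opening: 0.0191
```

>>> drive_tool(commands="-1 0 0 -0.015 0;-1 0 0 -0.02 0;-1 0 0 0 0;-1 0 0 0 0")

```text
time: 27.02
position: [0.5505, 0.0402, 0.1053]
ee_rot: [-3.141, -0.0, -0.133]
wrist_force: [-0.5, 0.3, -1.2]
opening: 0.019
```

```bash
python3 go.py .529 .2166 .105 -.1328; python3 - <<'E'
from h import *
s=read_camera("side")
crop(s,220,130,320,220,7,"pics/n8.png")
E
```

```text
t 27.02 p [0.5505 0.0402 0.1053] rpy [-3.1414e+00 -1.0000e-04 -1.3280e-01] F [-0.5  0.3 -1.2] open 0.019 q7 [-0.3   0.54  0.27  1.87 -0.2   0.76 -0.05]
shift mm [ -44.6 -172.     0.3] turn deg 0.0
```

View pics/n8.png

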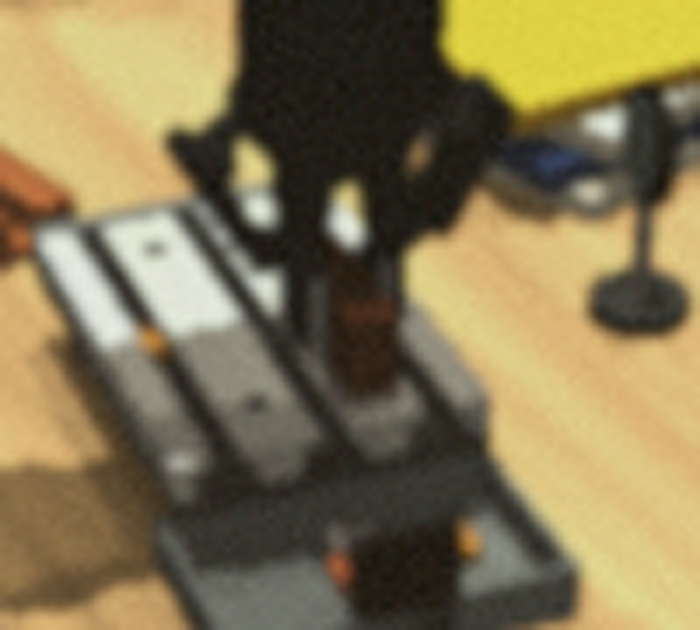

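>>> drive_tool(commands="-1 -0.011 -0.043 0 0;-1 -0.011 -0.043 0 0;-1 -0.011 -0.043 0 0;-1 -0.0115 -0.043 0 0;-1 0 0 0 0;-1 0 0 0 0;-1 0 0 0.009 0;-1 0 0 0.009 0;-1 0 0 0 0;-1 0 0 0 0")

```text
time: 28.32
position: [0.5294, 0.216, 0.0872]
ee_rot: [3.141, 0.0, -0.134]
wrist_force: [0.6, 0.4, -1.6]
opening: 0.0192
```

```bash
python3 go.py .529 .2166 .0705 -.1328; python3 - <<'E'
from h import *
s=read_camera("side");t=read_camera("top")
crop(s,200,130,320,220,6,"pics/o1.png")
crop(t,220,140,290,240,6,"pics/o2.png")
E
```

```text
t 28.32 p [0.5294 0.216  0.0872] rpy [ 3.1414e+00  2.0000e-04 -1.3370e-01] F [ 0.6  0.4 -1.6] open 0.0192 q7 [-0.61  0.59  0.28  1.83 -0.23  0.75 -0.34]
shift mm [-0.5 -0.5 16.7] turn deg -0.05
```

View pics/o1.png

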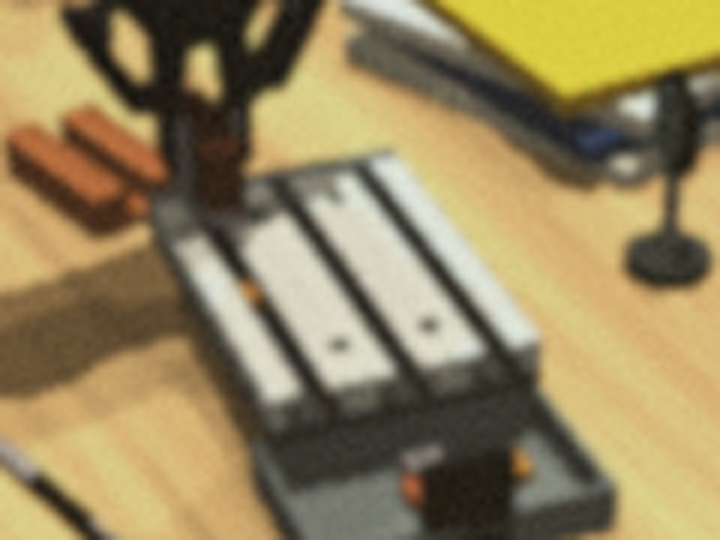

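View pics/o2.png

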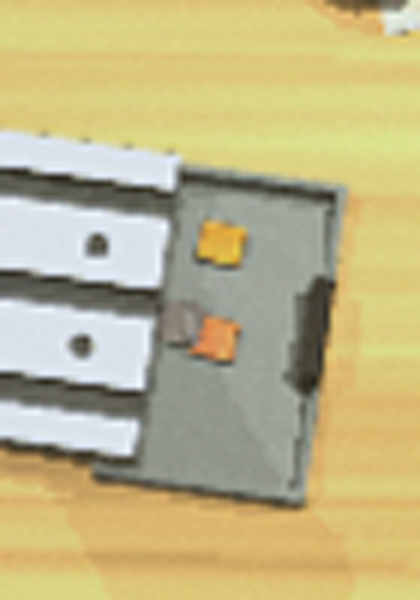

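Three pieces lie in the tray (yellow, orange, grey). Now the last slot.

>>> drive_tool(commands="-1 -0.0004 0 0.006 0;-1 0 0 0.006 0;-1 0 0 0.005 0;-1 0 0 0 0;-1 0 0 0 0")

```text
time: 29.05
position: [0.5289, 0.2164, 0.07]
ee_rot: [3.141, 0.0, -0.133]
wrist_force: [-0.3, -0.1, -0.6]
opening: 0.0191
```

```bash
python3 slot.py -.108,.045;python3 go.py .5061 .0452 .0705 -.1328
```

```text
-.108,.045 [0.5061 0.0451 0.    ]
t 29.05 p [0.5289 0.2164 0.07  ] rpy [ 3.1414e+00  2.0000e-04 -1.3310e-01] F [-0.3 -0.1 -0.6] open 0.0191 q7 [-0.6   0.61  0.27  1.85 -0.24  0.71 -0.33]
shift mm [ 1.000e-01  1.727e+02 -4.000e-01] turn deg -0.02
```

>>> drive_tool(commands="-1 0 0.012 0 0;-1 0 0.012 0 0;-1 0 0.012 0 0;-1 0 0.012 0 0;-1 0 0.012 0 0;-1 0 0.012 0 0;-1 0 0.012 0 0;-1 0 0.012 0 0;-1 0 0.012 0 0;-1 0 0.009 0 0;-1 0 0.006 0 0;-1 0 0.005 0 0")

```text
time: 30.55
position: [0.5119, 0.0894, 0.0703]
ee_rot: [-3.141, 0.0, -0.133]
wrist_force: [-0.5, 0.8, -0.5]
opening: 0.019
```

>>> drive_tool(commands="-1 0 0.005 0 0;-1 0 0.005 0 0;-1 0 0.005 0 0;-1 0 0.005 0 0;-1 0 0.005 0 0;-1 0 0.005 0 0;-1 0 0.005 0 0;-1 0 0.005 0 0;-1 0 0.004 0 0;-1 0 0 0 0;-1 0 0 -0.015 0;-1 0 0 -0.02 0")

```text
time: 32.05
position: [0.5059, 0.0461, 0.1061]
ee_rot: [3.141, 0.001, -0.133]
wrist_force: [0.7, -0.1, -0.8]
opening: 0.0192
```

```bash
python3 go.py .5264 .385 .155 .1443; python3 - <<'E'
from h import *
s=read_camera("side")
crop(s,200,130,320,220,6,"pics/o3.png")
E
```

```text
t 32.05 p [0.5059 0.0461 0.1061] rpy [ 3.1414e+00  7.0000e-04 -1.3290e-01] F [ 0.7 -0.1 -0.8] open 0.0192 q7 [-0.32  0.49  0.27  1.98 -0.19  0.7  -0.07]
shift mm [ -24.6 -338.6  -48.9] turn deg -15.88
```

View pics/o3.png

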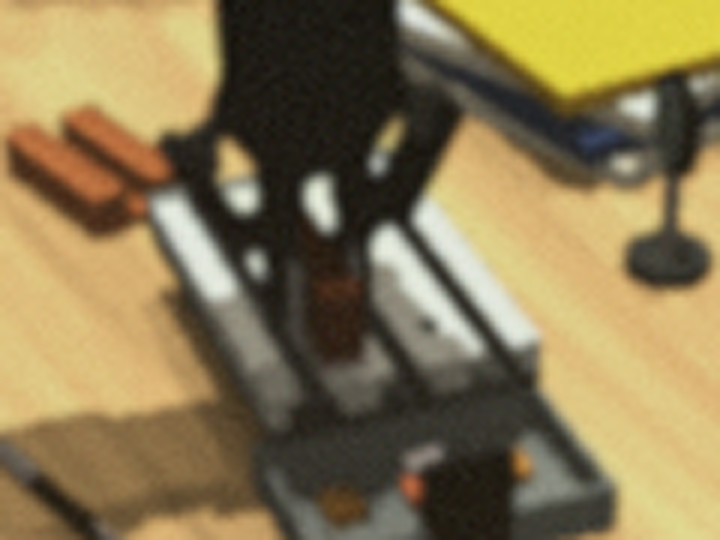

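>>> drive_tool(commands="-1 -0.002 -0.028 -0.02 0;-1 -0.0025 -0.034 -0.03 0;-1 -0.0025 -0.034 0 0;-1 -0.0025 -0.035 0 0;-1 -0.0025 -0.035 0 0;-1 -0.0025 -0.035 0 0;-1 -0.0025 -0.035 0 0;-1 -0.0025 -0.034 0 0;-1 -0.0025 -0.034 0 0;-1 -0.0025 -0.034 0 0;-1 0 0 0 -8;-1 0 0 0 -7.9")

```text
time: 33.6
position: [0.5262, 0.385, 0.1553]
ee_rot: [3.141, 0.0, 0.15]
wrist_force: [-0.2, -0.0, -1.7]
opening: 0.0192
```

>>> drive_tool(commands="-1 0 0 0 0;-1 0 0 0 0;-1 0 0 0 0")

```text
time: 33.98
position: [0.5266, 0.3842, 0.1554]
ee_rot: [-3.142, -0.0, 0.143]
wrist_force: [-0.0, -0.0, -1.2]
opening: 0.0192
```

```bash
python3 go.py .5264 .385 .075 .1443
```

```text
t 33.98 p [0.5266 0.3842 0.1554] rpy [-3.1416 -0.      0.1426] F [-0.  -0.  -1.2] open 0.0192 q7 [-0.78  0.61  0.2   1.53 -0.13  1.01 -0.41]
shift mm [-0.1 -0.8 80.4] turn deg -0.1
```

>>> drive_tool(commands="-1 0 0 0.035 0;-1 0 0 0.035 0;-1 0 0 0.028 0;-1 0 0 0 0;-1 0 0 0 0")

```text
time: 34.6
position: [0.5274, 0.3846, 0.0584]
ee_rot: [-3.141, -0.001, 0.144]
wrist_force: [-0.1, 0.1, -1.5]
opening: 0.0189
```

```bash
python3 go.py .5264 .385 .034 .1443
```

```text
t 34.6 p [0.5274 0.3846 0.0584] rpy [-3.1411e+00 -1.4000e-03  1.4390e-01] F [-0.1  0.1 -1.5] open 0.0189 q7 [-0.77  0.72  0.17  1.63 -0.16  0.81 -0.38]
shift mm [-0.9 -0.5 24.4] turn deg -0.03
```

>>> drive_tool(commands="-1 -0.0008 0 0.008 0;-1 0 0 0.007 0;-1 0 0 0.005 0;-1 0 0 0 0;-1 0 0 0 0;-1 0 0 0 0")

```text
time: 35.35
position: [0.526, 0.3842, 0.0375]
ee_rot: [-3.141, -0.0, 0.144]
wrist_force: [0.6, 0.5, -0.9]
opening: 0.0193
```

```bash
python3 go.py .5264 .385 .034 .1443
```

```text
t 35.35 p [0.526  0.3842 0.0375] rpy [-3.1414e+00 -3.0000e-04  1.4430e-01] F [ 0.6  0.5 -0.9] open 0.0193 q7 [-0.77  0.74  0.17  1.65 -0.16  0.77 -0.38]
shift mm [ 0.5 -0.8  3.5] turn deg 0.0
```

>>> drive_tool(commands="-1 0 0 0.003 0;-1 0 0 0.0005 0;-1 0 0 0 0;-0.5 0 0 0 0;-0.2 0 0 0 0;0 0 0 0 0;0 0 0 0 0;0 0 0 0 0;0 0 0 -0.03 0;0 0 0 -0.05 0;0 0 0 -0.05 0;0 0 0 0 0")

```text
time: 36.85
position: [0.5281, 0.3853, 0.1685]
ee_rot: [-3.138, -0.007, 0.144]
wrist_force: [-0.2, 0.3, -1.1]
opening: 0.0426
```

```bash
python3 go.py; python3 - <<'E'
from h import *
s=read_camera("side");t=read_camera("top")
crop(s,180,90,270,190,6,"pics/q1.png")
crop(t,90,130,310,260,3.6,"pics/q2.png")
E
```

```text
t 36.85 p [0.5281 0.3853 0.1685] rpy [-3.1376 -0.0074  0.1442] F [-0.2  0.3 -1.1] open 0.0426 q7 [-0.79  0.6   0.2   1.52 -0.13  1.03 -0.41]
```

View pics/q1.png

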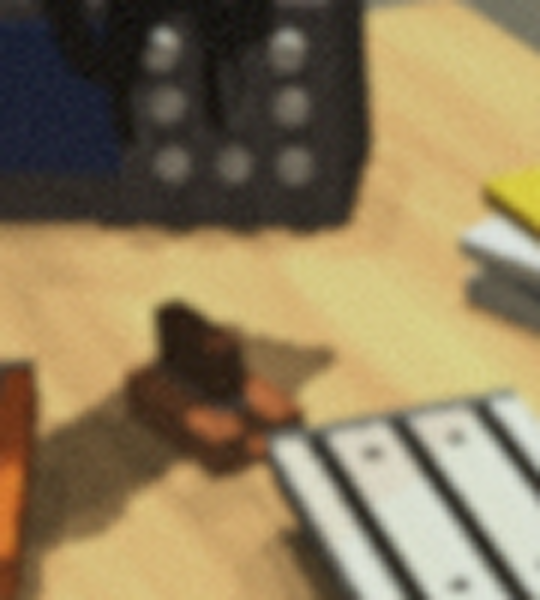

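View pics/q2.png

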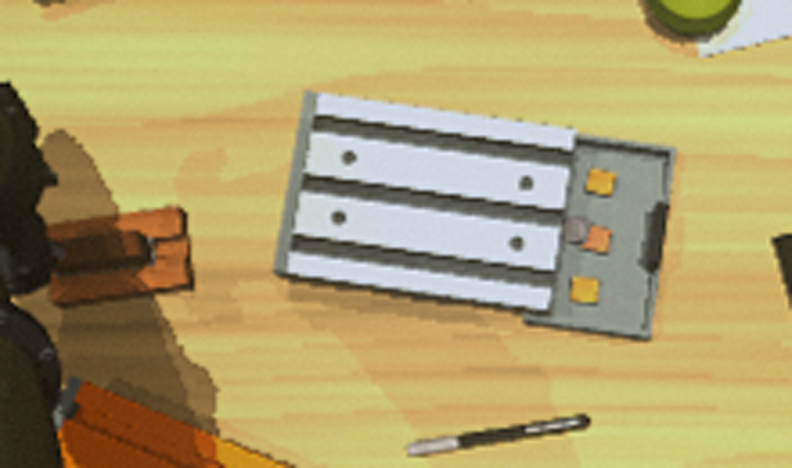

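```bash
python3 go.py .5426 -.0218 .2 1.438; python3 - <<'E'
from h import *
t=read_camera("top")
MODELS["tray"]=box(0,0,.095,.145,0,.026)+box(-.0425,0,.01,.044,.026,.058)
c=tf((.5423,-.0219,1.438),(.0425,0,0))[0]
draw("top",t,[("tray",(c[0],c[1],1.438),0)],225,150,295,240,6.5,"pics/q3.png")
E
```

```text
t 36.95 p [0.5258 0.3841 0.164 ] rpy [-3.1411e+00 -5.0000e-04  1.4440e-01] F [-0.5  0.7  0. ] open 0.0431 q7 [-0.79  0.61  0.2   1.52 -0.13  1.02 -0.41]
shift mm [-41.8 404.1 -36.2] turn deg -74.12
```

View pics/q3.png

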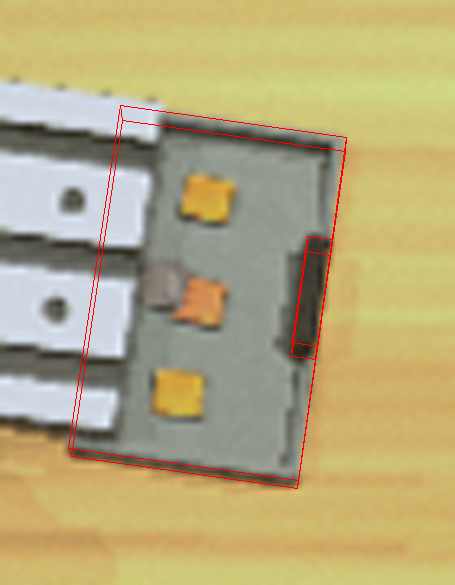

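>>> drive_tool(commands="0 -0.004 0.036 -0.01 0;0 -0.004 0.041 -0.01 0;0 -0.004 0.041 -0.01 0;0 -0.004 0.041 -0.006 0;0 -0.0045 0.041 0 0;0 -0.0045 0.041 0 0;0 -0.004 0.041 0 0;0 -0.004 0.041 0 0;0 -0.0045 0.041 0 0;0 -0.0045 0.040 0 0;0 0 0 0 -10.6;0 0 0 0 -10.6")

```text
time: 38.5
position: [0.5415, -0.0224, 0.1981]
ee_rot: [-3.14, 0.003, 0.519]
wrist_force: [-0.0, -0.1, 0.1]
opening: 0.0427
```

>>> drive_tool(commands="0 0 0 0 -10.6;0 0 0 0 -10.6;0 0 0 0 -10.6;0 0 0 0 -10.6;0 0 0 0 -10.5;0 0 0 0 0;0 0 0 0 0")

```text
time: 39.38
position: [0.542, -0.0218, 0.1989]
ee_rot: [-3.14, 0.0, 1.434]
wrist_force: [0.1, -0.2, 0.7]
opening: 0.0425
```

```bash
python3 go.py .5423 -.0219 .0305 1.438
```

```text
t 39.38 p [ 0.542  -0.0218  0.1989] rpy [-3.1399e+00  1.0000e-04  1.4336e+00] F [ 0.1 -0.2  0.7] open 0.0425 q7 [ 0.05  0.41 -0.08  1.77  0.04  0.97  1.39]
shift mm [ -0.    0.6 168.4] turn deg -0.25
```

>>> drive_tool(commands="0 0 0 0.045 -0.2;0 0 0 0.045 0;0 0 0 0.045 0;0 0 0 0.033 0;0 0 0 0 0;0 0 0 0 0")

```text
time: 40.12
position: [0.5431, -0.0217, 0.0327]
ee_rot: [3.141, 0.0, 1.44]
wrist_force: [0.1, -0.5, 1.1]
opening: 0.0426
```

```bash
python3 go.py .5423 -.0219 .0305 1.438
```

```text
t 40.12 p [ 0.5431 -0.0217  0.0327] rpy [3.1406e+00 1.0000e-04 1.4400e+00] F [ 0.1 -0.5  1.1] open 0.0426 q7 [ 0.04  0.62 -0.07  1.95  0.07  0.57  1.36]
shift mm [-0.3 -0.7  2.2] turn deg 0.12
```

>>> drive_tool(commands="0 0 0 0.002 0;-0.5 0 0 0 0;-1 0 0 0 0;-1 0 0 0 0;-1 0 0 0 0;-1 0 0 0 0;-1 0 0 -0.004 0;-1 -0.010 0 0 0;-1 -0.015 0 0 0;-1 -0.015 0 0 0;-1 -0.010 0 0 0;-1 0 0 0 0", newtons=70)

```text
time: 41.62
position: [0.5357, -0.0728, 0.0337]
ee_rot: [-3.141, 0.0, 1.439]
wrist_force: [0.1, 0.0, -3.8]
opening: 0.0085
```

```bash
python3 go.py; python3 - <<'E'
from h import *
s=read_camera("side")
crop(s,200,130,350,300,3.5,"pics/r1.png")
E
```

```text
t 41.62 p [ 0.5357 -0.0728  0.0337] rpy [-3.1414e+00  4.0000e-04  1.4389e+00] F [ 0.1  0.  -3.8] open 0.0085 q7 [ 0.14  0.62 -0.08  1.96  0.08  0.57  1.45]
```

View pics/r1.png

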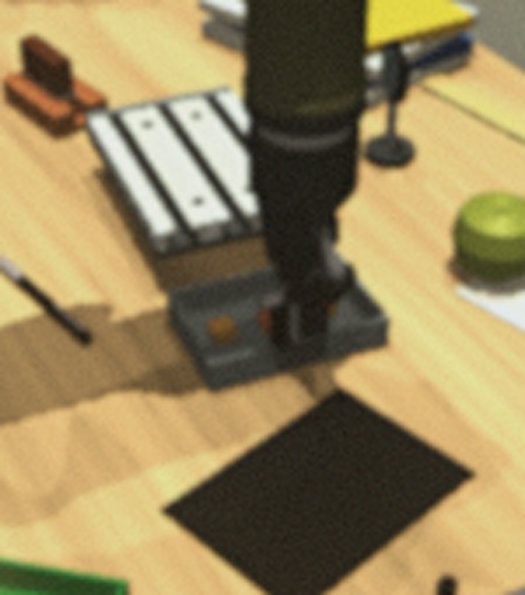

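>>> drive_tool(commands="-1 0 0 -0.02 0;-1 0 0 -0.02 0;-1 0 0 0 -7.5;-1 0 0 0 -7.5;-1 0 0 0 -7.5;-1 0 0 0 0;-1 0 0 0 0")

```text
time: 42.55
position: [0.536, -0.0709, 0.0738]
ee_rot: [3.141, -0.0, 1.832]
wrist_force: [-0.8, 0.9, -3.8]
opening: 0.0091
```

```bash
python3 go.py .4928 -.2324 .072 1.8335
```

```text
t 42.55 p [ 0.536  -0.0709  0.0738] rpy [ 3.1414e+00 -3.0000e-04  1.8315e+00] F [-0.8  0.9 -3.8] open 0.0091 q7 [ 0.22  0.56 -0.2   1.92  0.17  0.67  1.75]
shift mm [-144.9  -83.4    1.7] turn deg -0.11
```

>>> drive_tool(commands="-1 -0.020 -0.012 0 0;-1 -0.025 -0.014 0 0;-1 -0.025 -0.014 0 0;-1 -0.025 -0.0145 0 0;-1 -0.025 -0.0145 0 0;-1 -0.024 -0.0144 0 0;-1 0 0 0 0;-1 0 0 0 0")

```text
time: 43.55
position: [0.4932, -0.2314, 0.0738]
ee_rot: [3.141, -0.0, 1.833]
wrist_force: [-0.7, 0.4, -4.0]
opening: 0.0089
```

```bash
python3 go.py .4928 -.2324 .0330 1.8335; python3 - <<'E'
from h import *
s=read_camera("side")
crop(s,200,130,350,300,3.5,"pics/r2.png")
E
```

```text
t 43.55 p [ 0.4932 -0.2314  0.0738] rpy [ 3.1412e+00 -5.0000e-04  1.8329e+00] F [-0.7  0.4 -4. ] open 0.0089 q7 [ 0.54  0.57 -0.22  1.91  0.19  0.68  2.04]
shift mm [-0.9 -0.6 40.8] turn deg -0.03
```

View pics/r2.png

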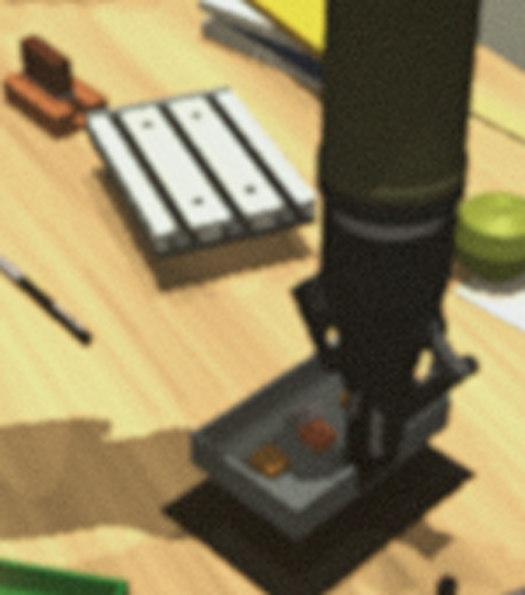

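>>> drive_tool(commands="-1 0 0 0.02 0;-1 0 0 0.014 0;-1 0 0 0.005 0;-1 0 0 0.0015 0;-1 0 0 0 0;-0.6 0 0 0 0;-0.5 0 0 0 0;-0.4 0 0 0 0;-0.4 0 0 0 0;-0.4 0 0 -0.03 0;-0.4 0 0 -0.06 0;-0.4 0 0 -0.06 0")

```text
time: 45.1
position: [0.4925, -0.2319, 0.1847]
ee_rot: [-3.141, -0.001, 1.834]
wrist_force: [0.7, -0.1, -1.4]
opening: 0.0255
```

```bash
python3 go.py; python3 - <<'E'
from h import *
s=read_camera("side");t=read_camera("top")
crop(s,200,160,380,330,3.5,"pics/r3.png")
crop(t,290,150,430,270,4.5,"pics/r4.png")
E
```

```text
t 45.1 p [ 0.4925 -0.2319  0.1847] rpy [-3.1409e+00 -7.0000e-04  1.8339e+00] F [ 0.7 -0.1 -1.4] open 0.0255 q7 [ 0.57  0.43 -0.26  1.78  0.13  0.95  2.09]
```

View pics/r3.png

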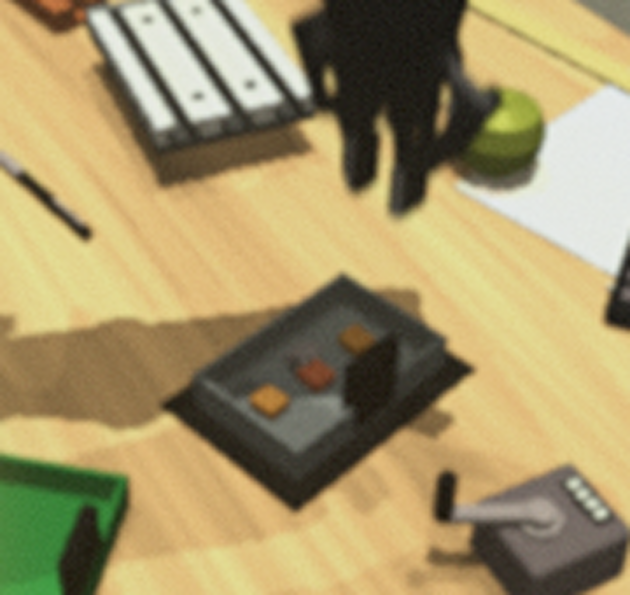

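View pics/r4.png

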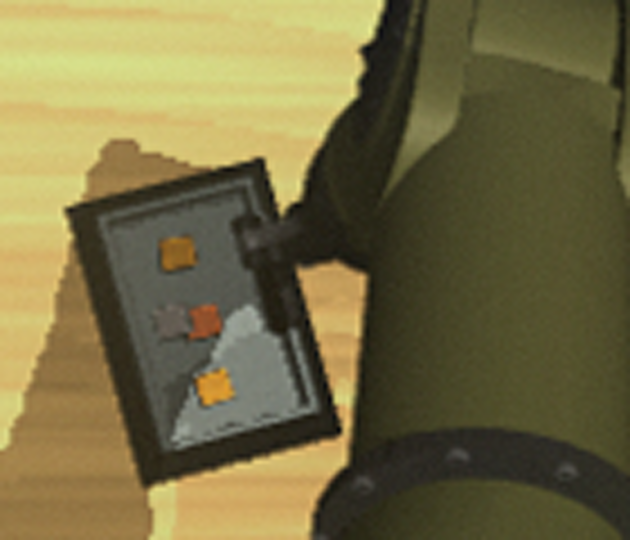

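```bash
python3 go.py .457 -.305 .15 1.571
```

```text
t 45.2 p [ 0.4962 -0.2332  0.1898] rpy [3.1329 0.007  1.8337] F [ 0.6 -0.2  0.4] open 0.0259 q7 [ 0.57  0.42 -0.26  1.78  0.13  0.95  2.09]
shift mm [-58.9 -56.8  39.7] turn deg 15.05
```

>>> drive_tool(commands="-1 -0.030 -0.028 0 0;-1 -0.030 -0.028 0 0;-1 0 0 0.02 7.5;-1 0 0 0.02 7.5;-1 0 0 0 0;-1 0 0 0 0;-1 0 0 0 0")

```text
time: 46.08
position: [0.4549, -0.3047, 0.1441]
ee_rot: [3.14, 0.001, 1.574]
wrist_force: [-0.4, -0.0, -0.1]
opening: -0.0004
```

```bash
python3 go.py .457 -.306 .056 1.571; python3 - <<'E'
from h import *
s=read_camera("side");t=read_camera("top")
crop(s,240,180,400,350,3.5,"pics/u1.png")
crop(t,340,150,460,270,4.5,"pics/u2.png")
E
```

```text
t 46.08 p [ 0.4549 -0.3047  0.1441] rpy [3.1404e+00 7.0000e-04 1.5739e+00] F [-0.4 -0.  -0.1] open -0.0004 q7 [ 0.66  0.47 -0.17  1.83  0.11  0.84  2.01]
shift mm [-1.2  2.  88.1] turn deg 0.17
```

View pics/u1.png

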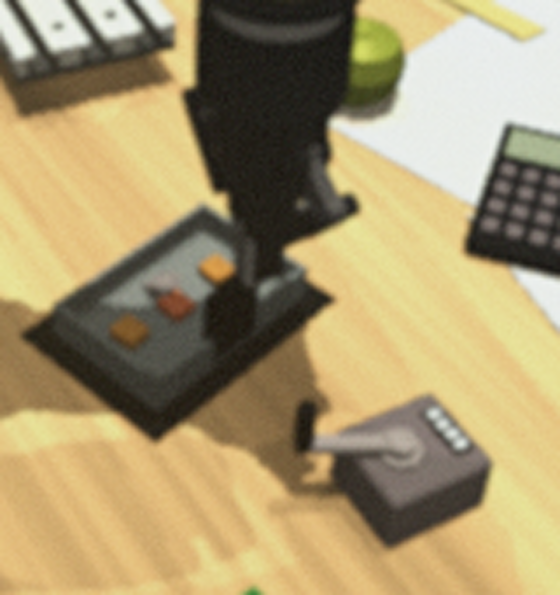

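View pics/u2.png

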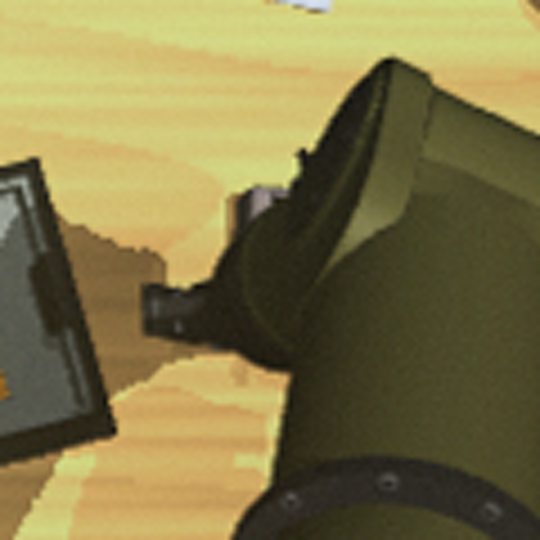

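>>> drive_tool(commands="-1 0 0.002 0.03 0;-1 0 0 0.03 0;-1 0 0 0.028 0;-1 0 0 0 0;-1 0 0 0 0")

```text
time: 46.8
position: [0.457, -0.3049, 0.0563]
ee_rot: [3.141, 0.001, 1.572]
wrist_force: [0.1, -0.1, 0.7]
opening: -0.0001
```

```bash
python3 go.py .457 -.375 .056 1.571; python3 - <<'E'
from h import *
s=read_camera("side")
crop(s,240,180,400,350,3.5,"pics/u3.png")
E
```

```text
t 46.8 p [ 0.457  -0.3049  0.0563] rpy [3.1406e+00 6.0000e-04 1.5723e+00] F [ 0.1 -0.1  0.7] open -0.0001 q7 [ 0.64  0.59 -0.15  1.92  0.14  0.64  1.98]
shift mm [-70.1  -0.1   0.3] turn deg 0.07
```

View pics/u3.png

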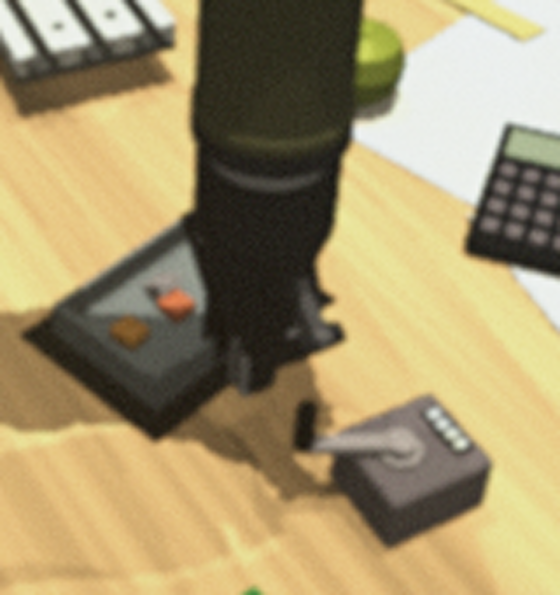

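>>> drive_tool(commands="-1 -0.010 0 0 0;-1 -0.010 0 0 0;-1 -0.010 0 0 0;-1 -0.010 0 0 0;-1 -0.010 0 0 0;-1 -0.010 0 0 0;-1 0 0 0 0")

```text
time: 47.72
position: [0.4563, -0.3656, 0.0551]
ee_rot: [3.142, 0.0, 1.571]
wrist_force: [-0.7, 2.0, 0.2]
opening: -0.0001
```

```bash
python3 go.py .457 -.375 .056 1.571; python3 - <<'E'
from h import *
s=read_camera("side")
crop(s,240,180,400,350,3.5,"pics/u4.png")
E
```

```text
t 47.73 p [ 0.4563 -0.3656  0.0551] rpy [3.1416e+00 3.0000e-04 1.5708e+00] F [-0.7  2.   0.2] open -0.0001 q7 [ 0.73  0.64 -0.16  1.82  0.14  0.7   2.07]
shift mm [-9.4  0.7 -0.9] turn deg -0.01
```

View pics/u4.png

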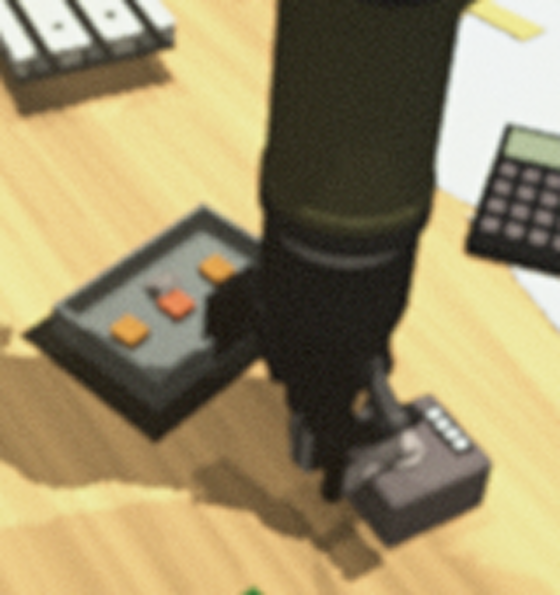

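>>> drive_tool(commands="-1 -0.005 0 0 0;-1 -0.003 0 0 0;-1 0 0 0 0")

```text
time: 48.15
position: [0.4571, -0.3726, 0.0554]
ee_rot: [3.141, 0.0, 1.572]
wrist_force: [1.5, 2.3, -1.9]
opening: 0.0001
```

>>> drive_tool(commands="-1 -0.003 0 0 0;-1 0 0 0 0;-1 0 0 0 0")

```text
time: 48.52
position: [0.4569, -0.3755, 0.0554]
ee_rot: [3.141, 0.0, 1.572]
wrist_force: [2.2, 2.0, -0.5]
opening: 0.0004
```

```bash
python3 go.py .457 -.375 .056 1.571; python3 - <<'E'
from h import *
s=read_camera("side")
crop(s,300,260,400,350,6,"pics/u5.png")
E
```

```text
t 48.52 p [ 0.4569 -0.3755  0.0554] rpy [3.1410e+00 1.0000e-04 1.5723e+00] F [ 2.2  2.  -0.5] open 0.0004 q7 [ 0.75  0.64 -0.16  1.8   0.15  0.71  2.08]
shift mm [ 0.5  0.1 -0.6] turn deg 0.07
```

View pics/u5.png

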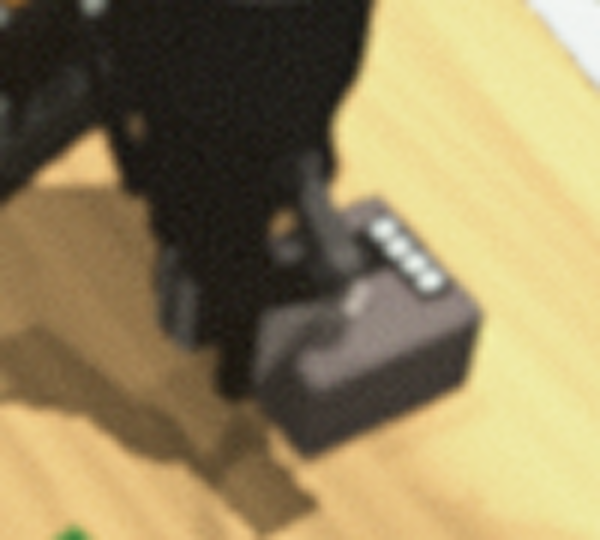

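>>> drive_tool(commands="-1 -0.003 0 0 0;-1 0 0 0 0;-1 0 0 0 0")

```text
time: 48.95
position: [0.4566, -0.3786, 0.0553]
ee_rot: [3.141, 0.0, 1.572]
wrist_force: [2.6, 3.1, -0.2]
opening: 0.0002
```

>>> drive_tool(commands="-1 -0.003 0 0 0;-1 0 0 0 0;-1 0 0 0 0")

```text
time: 49.32
position: [0.4567, -0.3796, 0.0552]
ee_rot: [-3.141, -0.003, 1.573]
wrist_force: [1.2, 8.9, 2.1]
opening: -0.0004
```

```bash
python3 - <<'E'
from h import *
s=read_camera("side")
crop(s,300,260,400,350,6,"pics/u6.png")
cnt=(.5107,-.3759,-.059)
for a in(.45,.25,.35): # angle past -x toward -y
    print(a,[proj("side",tf(cnt,(-.055*np.cos(a),-.055*np.sin(a),z)))[0].round(1) for z in(.046,.08)], ((proj("side",tf(cnt,(-.055*np.cos(a),-.055*np.sin(a),.046)))[0]-[300,260]+.5)*6).round(0))
E
```

```text
0.45 [array([339.5, 324.3]), array([341.4, 312.7])] [240. 389.]
0.25 [array([334.8, 321. ]), array([336.5, 309.4])] [212. 369.]
0.35 [array([337.1, 322.7]), array([338.8, 311.1])] [226. 379.]
```

View pics/u6.png

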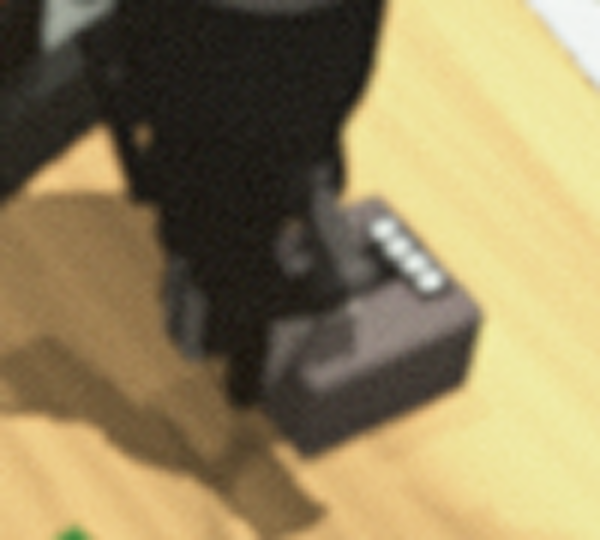

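>>> drive_tool(commands="-1 0 0 0 0;-1 0.010 0 0 0;-1 0.012 0 0 0;-1 0.014 0 0 0;-1 0.014 0 0 0;-1 0.014 0 0 0;-1 0.008 0 0 0;-1 0 0 0 0;-1 0 0 -0.05 0;-1 0 0 -0.06 0;-1 0 0 -0.06 0;-1 0 0 0 0")

```text
time: 50.88
position: [0.4585, -0.3116, 0.2304]
ee_rot: [3.134, 0.006, 1.571]
wrist_force: [0.2, -0.4, -0.8]
opening: 0.0001
```

>>> drive_tool(commands="-1 -0.03 0.05 -0.01 0;-1 -0.03 0.05 -0.01 0;-1 0 0.05 0 0;-1 0 0 0 0;-1 0 0 0 0")

```text
time: 51.5
position: [0.6057, -0.3698, 0.2438]
ee_rot: [-3.139, -0.0, 1.572]
wrist_force: [-0.8, -0.1, 0.1]
opening: 0.0002
```

```bash
python3 go.py; python3 - <<'E'
from h import *
s=read_camera("side");t=read_camera("top")
crop(s,190,120,390,350,2.6,"pics/v1.png");crop(t,80,80,430,300,2.2,"pics/v2.png");
E
```

```text
t 51.5 p [ 0.6057 -0.3698  0.2438] rpy [-3.1392e+00 -4.0000e-04  1.5717e+00] F [-0.8 -0.1  0.1] open 0.0002 q7 [ 0.6   0.64 -0.17  1.21  0.11  1.3   2.  ]
```

View pics/v1.png

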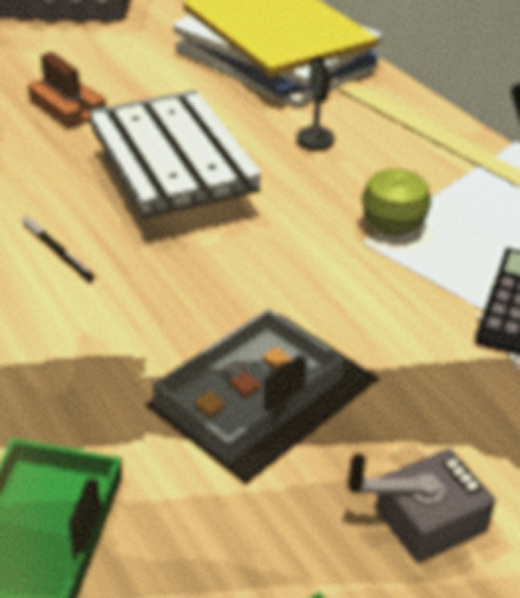

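View pics/v2.png

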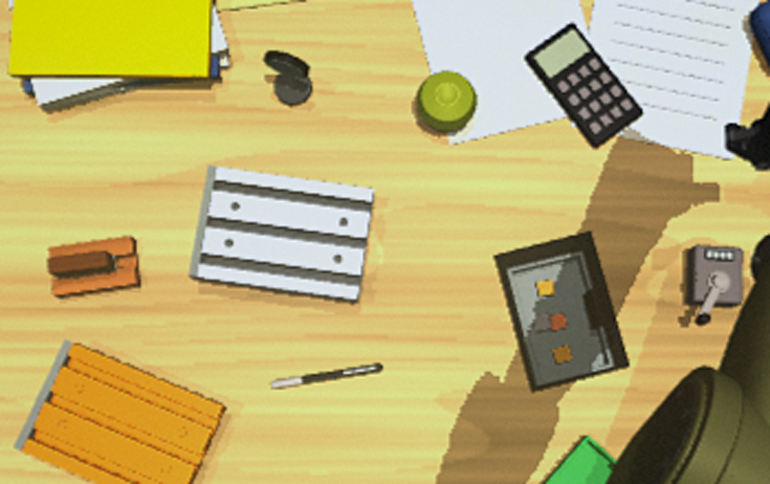

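```bash
python3 - <<'E'
from h import *
t=read_camera("top");s=read_camera("side")
crop(t,300,180,370,260,7.5,"pics/w1.png")
MODELS["tray"]=box(0,0,.095,.145,0,.026)+box(-.0425,0,.01,.044,.026,.058)
m=(.4818,-.1914,1.8335)
draw("top",t,[("mat",m,0),("tray",m,.003)],300,180,370,260,7.5,"pics/w2.png")
E
```

```text
(no output)
```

View pics/w1.png

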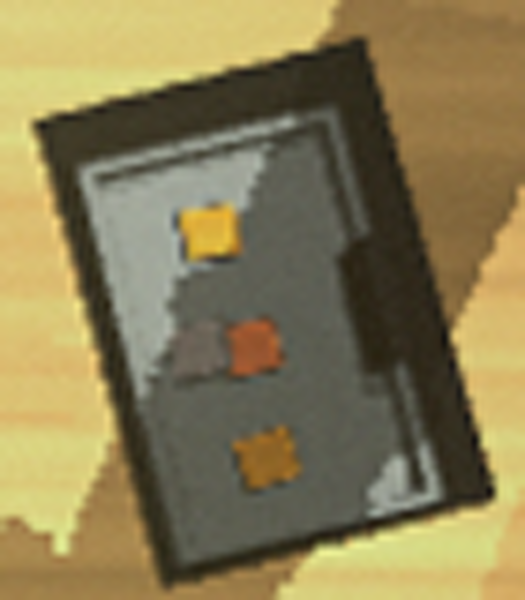

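View pics/w2.png

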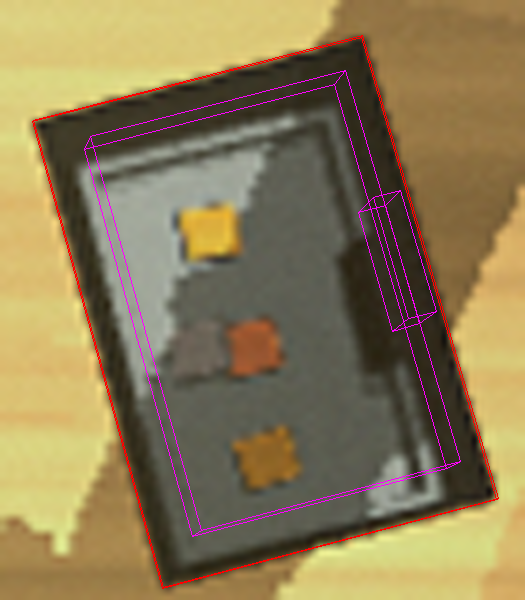

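```bash
python3 - <<'E'
from h import *
a=z2p((300,180),7.5);r=z2p((290,150),4.5)
h=.029;P=[(.0475,-.0725,h),(-.0475,-.0725,h),(-.0475,.0725,h),(.0475,.0725,h)]
f=lambda z,Q:fit([("top",z(*q),p) for q,p in zip(Q,P)],[.48,-.18,1.83])
x,e=f(a,[(78,162),(333,105),(443,497),(170,568)]);print("now",x,e.round(1).tolist(),np.hypot(*(x[:2]-[.4818,-.1914])))
x,e=f(r,[(103,215),(247,180),(313,410),(165,450)]);print("at placing",x,np.hypot(*(x[:2]-[.4818,-.1914])))
s=read_camera("side");crop(s,240,180,400,350,3.5,"pics/x1.png")
t=read_camera("top")
o=get_obs();print(o["wrist_force"])
for n in("tray_floor","lever","scraper_grip","scrap0_mid"):
    print(n,[(round(q["conf"],2),q["bbox"]) for q in regions_of("top",n)[:4]])
d=np.load("p.npz");draw("top",t,[("rest",d["rest"],0),("scraper",d["scr"],0)],85,170,165,230,8,"pics/x2.png")
crop(t,385,185,425,240,10,"pics/x3.png")
E
```

```text
now [ 0.46977499 -0.18488488  1.80757705] [[-0.2, 0.3], [0.1, -0.0], [-0.7, 0.4], [0.9, -0.8]] 0.013676536860537597
at placing [ 0.482255   -0.19003677  1.8283158 ] 0.0014371537342500373
[-0.54455554  0.46906089 -0.71557178]
tray_floor [(0.94, [309.8, 194.5, 357.2, 257.4]), (0.6, [321.7, 281.1, 358.1, 320.8])]
lever [(0.44, [395.7, 205.8, 412.4, 227.5]), (0.29, [265.3, 113.7, 296.5, 142.2])]
scraper_grip [(0.73, [100.6, 190.4, 132.5, 206.7])]
scrap0_mid []
```

View pics/x1.png

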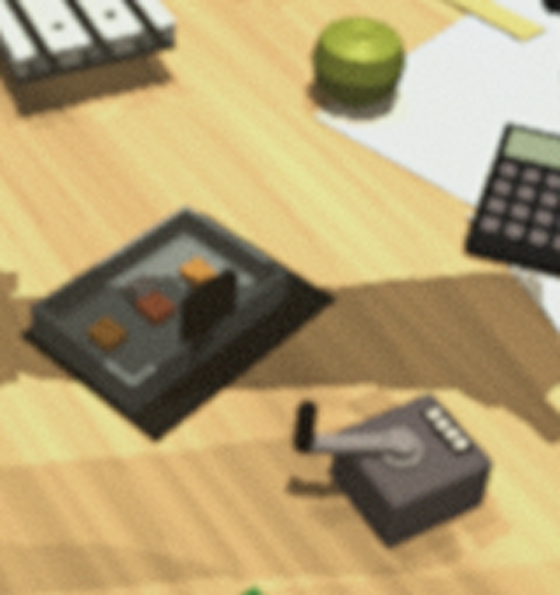

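View pics/x2.png

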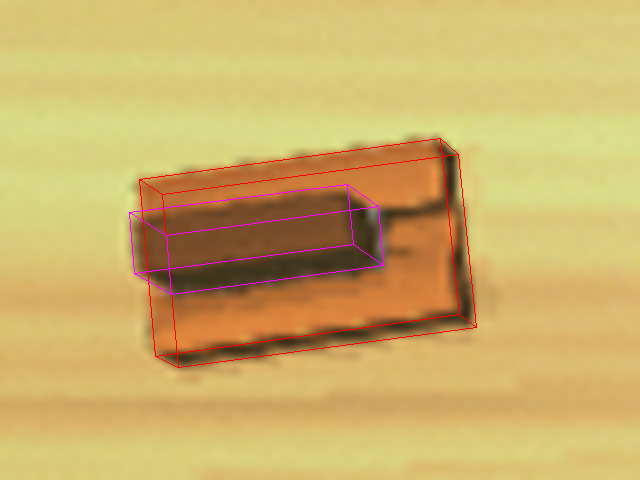

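View pics/x3.png

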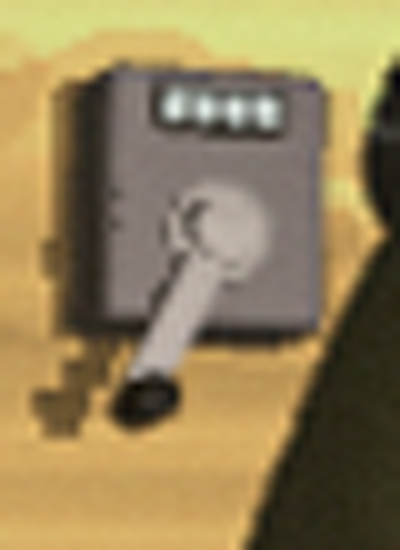

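```bash
python3 - <<'E'
from cell import *
print(job_done())
E
```

```text
the job is handed in; nothing more can be done
None
```

I handed the job in at about 52 s of the 210 s; `job_done()` gave no verdict.

- **Scrap:** I found four pieces: one in each outer slot and two in the middle one. With the tray under the open end, I pushed all four into it. The last pictures show the slots empty and four pieces in the tray.
- **Scraper:** It is back in its groove, about 8 mm off the middle of the rest, which is where it started.
- **Tray:** I put it back on the mat about 1.5 mm from the centre. After the lever swing it measured about 14 mm off centre. I don't know the cause; it may have been the announced knock. It still lies level and fully on the mat, inside the 30 mm limit, so I left it.
- **Lever:** I pushed it until it stopped moving and the force rose from about 3 to 9 N, and the picture put the post at its stop position. It then sprang back to its starting position.
- **Left alone:** The apple, pen, calculator and lens look where they were in the last pictures.

**Check that disagreed:** the side camera read 3 to 7 mm differently from the top camera. I trusted the top view, and the blade dropped into all three slots without side force.

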